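Weigh a batch of junction boxes on the locked bench scale

ROBOT

A 7-joint arm with a two-finger parallel gripper is mounted at the origin on the work surface. World frame = base frame: x ahead of the robot, y to its left, z up, the work surface at z = 0. Lengths are in m, angles in rad, forces in N, time in s.
With the tool pointing down it reaches from about 0.425 to 0.875 m from the base axis. Payload 4.7 kg.
Tool frame: the origin (TCP) lies between the finger pads; the fingertips stand ctrl.tip_reach ahead of it and the grasp point (between the pads) lies 5 mm behind it (ctrl.tip_reach is the distance from the TCP to the fingertips, in m); z points along the fingers, y is the direction in which the jaws open and shut (so a half turn about z gives the same grasp; the last joint's range is limited). The gripper opens to 87 mm and grips with 3 to 60 N. Pads are 19 mm wide; open, the fingers measure 117 mm over their backs; the gripper's body (75 mm by 190 mm) begins 51 mm behind the grasp point.
Start: joints at [1.337, 0.321, -0.07, 1.45, 0.023, 1.371, -0.057], TCP at [0.159, -0.63, 0.237] pointing down, gripper open.
Joint ranges: [-2.86, 2.86], [-0.3, 2.09], [-1.38, 1.24], [0.06, 2.45], [-1.56, 4.7], [0.09, 2.05], [-2.69, 2.69]. Speed limits (rad/s): [2.57, 2.57, 3.14, 3.14, 3.14, 3.14, 3.14].

INTERFACE

Orientations are given as a rotation vector (axis times angle).
In Python, from bench import ctrl gives the robot as it stands.
- The arm moves only by the shell command python3 -m handwheel 'ROWS' [FORCE]. ROWS is JSON, a list of rows, each a list of 7 numbers: the shift along the tool's x, y, z in mm, then the turn, a rotation vector about the tool's x, y, z in rad, then the gripper's target within -1 to 1 (shut at 1, half-way at 0, fully open at -1). In form: [[dx, dy, dz, ax, ay, az, grip], ...]. A call has 1 to 12 rows; each row is the pose to reach, as a shift and turn from the pose commanded when the call began, along the tool's axes at that moment; what a row does not reach only later rows make up. A row lasts 1/8 s, in which the tool goes at most 62.5 mm and 10.7 degrees, less where a joint would pass 70% of its speed; a pose out of reach is approached as far as the arm can. A call with a gripper value outside its range is refused whole. The fingers move at their own pace and stop on an object; FORCE is the grip in N (left out, the last holds). Time passes only in rows, so rows that repeat a pose let the fingers close. It gives the time, the measured TCP pose, the force and the opening at its end, in the units of the state.
- ctrl.get_state(): the state, without advancing time (a new reading comes with each control period).
- ctrl.get_image(name): name is "side" or "top" or "wrist"; returns the picture (420x560x3 uint8, red, green, blue); there is no depth.
- ctrl.camera_model(name): a dict with "mtx" (3x3 intrinsics, pixels), "xyz" and "orientation" of the camera in the world. Camera axes: x right, y up, looking along -z (the intrinsics and any distortion apply to the point x, -y, -z); pixel columns grow to the right and rows downward; lengths in m; the calibration is good to about 2 mm. A picture is of the moment at which its call begins: read the wrist's pose just before it. camera_model takes no time and is no camera call; for the wrist camera it gives the pose at the moment of the call.
- ctrl.close_job(): hands the job in, once; it reports no verdict.
The state is a dict: "time": time; "joint_positions": joint angles; "qd": joint speeds; "joint_torque": joint torques, N m; "position": TCP position; "tool_rot": TCP orientation; "ft_force": force on the tool from outside, world axes, zero at the start; "torque": the same for the moment, N m; "grip_width": opening from 0.0 (shut) to 1.0 (fully open).
Only numpy, scipy, OpenCV 4.12 (cv2) and the standard library are available. Lean on these libraries where they do the work, as an engineer would, in place of code of your own. Each camera call takes 0.05 s, during which the arm holds its last target.

TASK

Weigh this batch of finished junction boxes (the closed ones with a brass cable gland at both ends): with the pan still empty, slide the scale's transport lock fully to its free end and then turn the mode dial from off to the weigh mark (the long line), stand all the finished boxes side by side on the pan and leave them untouched there for three seconds while the reading settles. Then lay them all side by side on the floor of the blue tray, turn the dial back to off and slide the transport lock fully home again. A box may never stand on the pan while the lock is not free; leave the open empty housing that lies among them where it is.

Things in the scene. Friction and masses are not known exactly. Their poses are not given: they have to be found in the camera images.
- scale: Grey bench scale, 310 deep (x) x 280 wide (y) mm, fixed to the bench ahead of the robot. Origin: centre of its underside; x points away from the robot, y to the robot's left, z up. Front console (x -155 to -55 mm), flat top 52 mm above the bench, with mode dial (on the robot's right), display, and transport lock slide (on the left); the steel pan lies behind it
- pan_top (a point): Centre of the scale pan's top face, 78 mm above the bench; axes as the scale's. Flat steel pan 210 (x) x 270 (y) mm, 26 mm higher than the console, room for four boxes in two rows of two with their long sides along y
- pan: The scale's steel pan itself, 210 x 270 x 12 mm (origin: centre of its underside, 12 mm below pan_top); does not move visibly
- lock (a joint): Transport lock slide, m, along the scale's +y between hard end stops: 0 = fully home (locked, at the white filled disc, right-hand end seen from the robot), 0.055 = fully free (at the white ring, left-hand end). Slides against about 3 N of friction, has no spring, stays where it is left. Starts at or within 12 mm of home
- lock_top (a point): Centre of the top of the lock's black grip, 26 (x) x 22 (y) x 30 mm high, standing on the console (its top 84 mm above the bench, its foot 54 mm). Moves with the grip; axes as the scale's. The pan's front edge is 55 mm behind its centre
- dial (a joint): Mode dial, rad, 0 to 2.094 between end stops, growing clockwise seen from above. Detents hold it every 0.698 rad: 0 = off (pointer along the scale's +x, away from the robot, at the white dot), 0.698 (short line), 1.396 = weigh (long line, to the robot's right), 2.094 (short line). Turning past a detent takes about 0.1 N m; let go, it snaps to the nearest
- dial_grip (a point): On the dial's vertical axis, at the height to grip, 79.5 mm above the bench. Black knob: 54 mm disc, whose top is 61.5 mm above the bench, with an upright bar on it 50 long x 14 wide, whose top is 90.5 mm above the bench. x axis: along the bar, towards the white pointer line end
- tray: Blue tray, 270 (x) x 200 (y) x 50 mm high, walls and floor 4 mm, open on top, fixed to the bench on the robot's left. Origin: centre of its underside. Room for four boxes in two rows of two with their long sides along x
- jbox1: Finished junction box: closed aluminium body 80 (x, long) x 44 (y) x 40 (z) mm and, at both ends, a brass cable gland 21 mm thick standing out 16 mm (112 over all), its axis 19 mm above the underside; 0.26 to 0.42 kg. Origin: centre of its underside, z up. Starts upright on the bench on the robot's right. Two to four such boxes are present
- jbox2: Finished junction box: closed aluminium body 80 (x, long) x 44 (y) x 40 (z) mm and, at both ends, a brass cable gland 21 mm thick standing out 16 mm (112 over all), its axis 19 mm above the underside; 0.26 to 0.42 kg. Origin: centre of its underside, z up. Starts upright on the bench on the robot's right. Two to four such boxes are present
- jbox3: Finished junction box: closed aluminium body 80 (x, long) x 44 (y) x 40 (z) mm and, at both ends, a brass cable gland 21 mm thick standing out 16 mm (112 over all), its axis 19 mm above the underside; 0.26 to 0.42 kg. Origin: centre of its underside, z up. Starts upright on the bench on the robot's right. Two to four such boxes are present
- jbox4: Finished junction box: closed aluminium body 80 (x, long) x 44 (y) x 40 (z) mm and, at both ends, a brass cable gland 21 mm thick standing out 16 mm (112 over all), its axis 19 mm above the underside; 0.26 to 0.42 kg. Origin: centre of its underside, z up. Starts upright on the bench on the robot's right. Two to four such boxes are present
- housing: Bystander among the boxes: an open, empty aluminium housing 80 x 44 x 31 mm without lid or glands (not finished; stays where it is). Origin: centre of its underside
Mind the look-alikes: they are no part of the job. What is shaped like the jbox1 but orange, purple or turquoise is not meant.

How it is judged:
By the outcome, as a careful person would: the job done as asked, in the order asked, and still so for the second after the job is handed in, with the robot touching nothing.
Of jbox1, jbox2, jbox3, jbox4 only 2 to 4 are there at a start; the rules pass over those that are not, and their reading is None.
At some moment in a run one of jbox1, jbox2, jbox3, jbox4 may be knocked a few centimetres aside while the robot is not near it.
Once in a run the grip may slacken for a moment while it holds something.
It also fails if it takes over 210 s, if anything falls off the work surface, if the arm or the gripper's body presses on something with over 40 N, if the wrist force passes 120 N, or if a joint passes its speed limit or range.

## Working session

There is one attempt and no reset: what is moved stays moved. The work goes in short steps, Python scripts to look and compute and a shell command to move; the robot and the scene stay as the last step left them, time stands still between calls to the robot, and variables do not carry over. Pictures are saved under pics/ and viewed, and the job is handed in when it is done.

```bash
ls; mkdir -p pics; python3 - <<'E'
from bench import ctrl
import cv2
print(ctrl.get_state()); print(ctrl.tip_reach)
for n in ["top","side","wrist"]:
    print(n,ctrl.camera_model(n))
    cv2.imwrite(f"pics/{n}0.png",ctrl.get_image(n)[:,:,::-1])
E
```

```text
pics
{'time': 0.0, 'joint_positions': array([ 1.33708332,  0.32181935, -0.07009195,  1.45166787,  0.02259681,
        1.37082313, -0.05689926]), 'qd': array([-1.05566858e-03, -1.28321417e-03, -9.78062535e-04,  7.38868511e-04,
       -7.18843817e-05, -1.64324642e-04, -7.83410015e-04]), 'joint_torque': array([-8.23513310e-04, -4.91282737e+01, -4.04027542e-01, -3.12526989e+01,
       -6.39628479e-02,  4.37894999e-02,  1.86627576e-04]), 'position': array([ 0.15926152, -0.62963609,  0.23546751]), 'tool_rot': array([-3.11561279e+00, -3.88091639e-01,  5.21026123e-04]), 'ft_force': array([-0.36662087,  0.7855083 , -0.2473396 ]), 'torque': array([-0.01680279, -0.00417096,  0.00826572]), 'grip_width': 0.99995713796021}
0.014
top {'mtx': array([[510.13725376,   0.        , 286.35684145],
       [  0.        , 510.13725376, 211.81980165],
       [  0.        ,   0.        ,   1.        ]]), 'xyz': array([ 0.14817315, -0.06757045,  1.55293829]), 'orientation': array([ 0.17911321, -0.18501436, -1.57202791])}
side {'mtx': array([[500.81852647,   0.        , 286.75410177],
       [  0.        , 500.81852647, 211.61227758],
       [  0.        ,   0.        ,   1.        ]]), 'xyz': array([-0.07146533,  0.83953122,  0.87043777]), 'orientation': array([ 0.35210037, -1.18536177, -2.36519511])}
wrist {'mtx': array([[353.07085043,   0.        , 280.31263213],
       [  0.        , 353.07085043, 218.12570478],
       [  0.        ,   0.        ,   1.        ]]), 'xyz': array([ 0.22974047, -0.61275962,  0.38371597]), 'orientation': array([-0.22629402,  0.17901584, -1.31382256])}
```

View pics/top0.png

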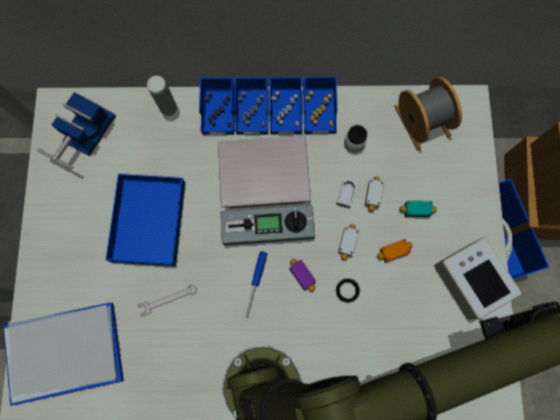

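View pics/side0.png

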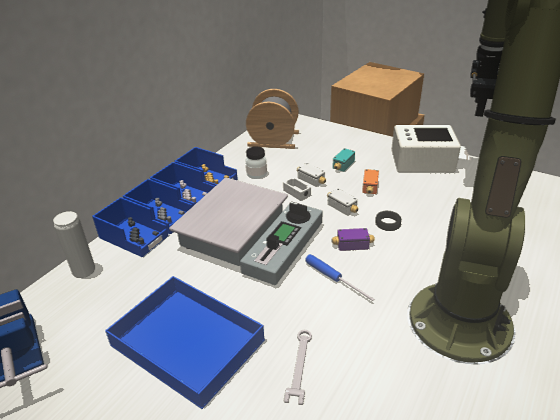

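View pics/wrist0.png

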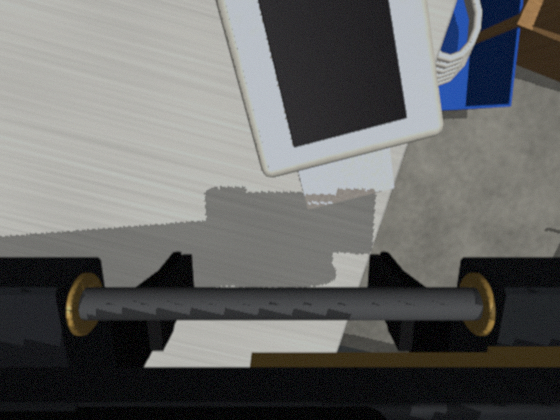

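```bash
cat > h.py <<'E'
from bench import ctrl
import numpy as np, cv2
from scipy.spatial.transform import Rotation as R
def cam(n):
    m=ctrl.camera_model(n); return m['mtx'],np.array(m['xyz']),R.from_rotvec(m['orientation']).as_matrix()
def p2w(n,u,v,z,m=None):
    K,c,Q=m or cam(n)
    d=Q@np.array([(u-K[0,2])/K[0,0],-(v-K[1,2])/K[1,1],-1])
    return c+d*(z-c[2])/d[2]
def w2p(n,P,m=None):
    K,c,Q=m or cam(n)
    q=Q.T@(np.array(P)-c); return np.array([K[0,2]+K[0,0]*q[0]/-q[2],K[1,2]-K[1,1]*q[1]/-q[2]])
def crop(n,name,x0,y0,w,h,s,img=None):
    im=ctrl.get_image(n) if img is None else img
    c=im[y0:y0+h,x0:x0+w,::-1]; c=cv2.resize(c,None,fx=s,fy=s,interpolation=cv2.INTER_CUBIC)
    cv2.imwrite(f"pics/{name}.png",c); return im
def go(P,rz=None):
    """print the move in tool axes (mm, rad) from the current pose to P with the tool y-axis heading rz (deg, mod 180)"""
    s=ctrl.get_state(); Q=R.from_rotvec(s['tool_rot']).as_matrix()
    P=np.array(P); d=Q.T@(P-s['position'])*1000
    out=[d]
    if rz is not None:
        a=np.radians(rz); best=None
        for k in (0,np.pi):
            y=np.array([np.cos(a+k),np.sin(a+k),0]); z=np.array([0,0,-1.]); x=np.cross(y,z)
            r=R.from_matrix(Q.T@np.stack([x,y,z],1)).as_rotvec(); j7=s['joint_positions'][6]
            print('d',np.round(d,1),'turn',np.round(r,4),'j7',round(j7,3))
    else: print('d',np.round(d,1))
def st():
    s=ctrl.get_state(); Q=R.from_rotvec(s['tool_rot']).as_matrix()
    print('t',round(s['time'],2),'p',np.round(s['position'],4),'toolx',np.round(Q[:,0],3),'tooly',np.round(Q[:,1],3),'z',np.round(Q[:,2],3),'F',np.round(s['ft_force'],1),'T',np.round(s['torque'],2),'g',round(s['grip_width'],3),'j',np.round(s['joint_positions'],2))
E
python3 - <<'E'
from h import *
im=cv2.imread("pics/top0.png")[:,:,::-1]
crop("top","c1",320,160,130,110,6,im)
crop("top","c2",210,130,112,120,5,im)
crop("top","c3",100,160,100,120,5,im)
st()
E
```

```text
t 0.15 p [ 0.1593 -0.6298  0.2357] toolx [ 0.969  0.245 -0.   ] tooly [ 0.245 -0.969 -0.001] z [-0.     0.001 -1.   ] F [ 1.  -0.2  0.4] T [0.01 0.01 0.03] g 1.002 j [ 1.34  0.32 -0.07  1.45  0.02  1.37 -0.06]
```

View pics/c1.png

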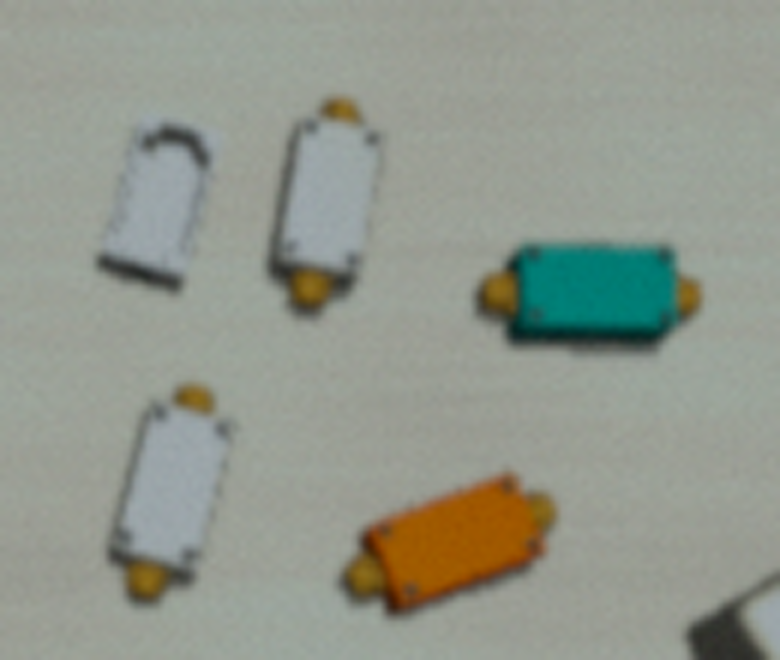

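View pics/c2.png

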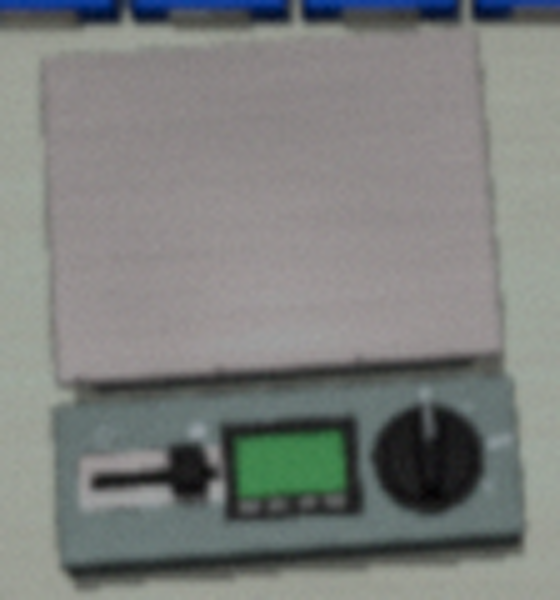

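View pics/c3.png

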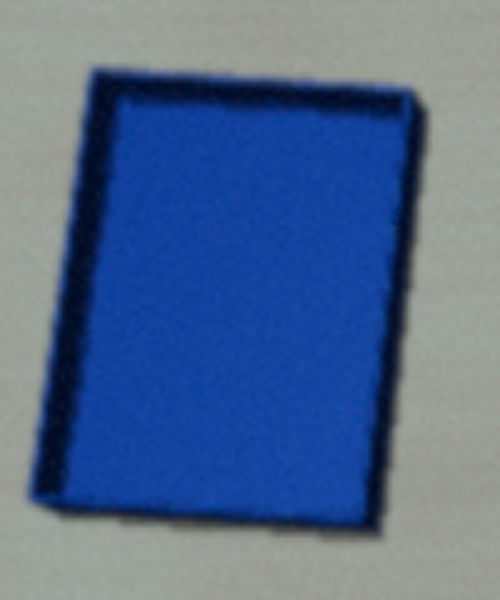

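```bash
python3 - <<'E'
from h import *
m=cam("top")
def W(o,s,z,pts):
    a=np.array([p2w("top",(x+.5)/s-.5+o[0],(y+.5)/s-.5+o[1],z,m)[:2] for x,y in pts]); return a
def rect(nm,a):
    # p0 TL p1 TR p2 BR p3 BL in image ; image up=+x, left=+y
    ux=((a[0]-a[3])+(a[1]-a[2]))/2; uy=((a[0]-a[1])+(a[3]-a[2]))/2
    print(nm,'c',a.mean(0).round(4),'lx',np.linalg.norm(ux).round(4),np.degrees(np.arctan2(ux[1],ux[0])).round(1),'ly',np.linalg.norm(uy).round(4),np.degrees(np.arctan2(-uy[0],uy[1])).round(1))
rect('A',W((320,160),6,.04,[(302,118),(382,135),(352,272),(275,262)]))
rect('B',W((320,160),6,.04,[(152,402),(232,425),(193,572),(115,555)]))
rect('pan',W((210,130),5,.078,[(42,58),(475,30),(500,355),(60,382)]))
rect('console',W((210,130),5,.052,[(55,405),(517,375),(523,540),(65,570)]))
rect('tray',W((100,160),5,.05,[(92,68),(415,90),(378,530),(32,500)]))
print('lock',W((210,130),5,.084,[(188,470)]),'dial',W((210,130),5,.0615,[(430,457)]),'ptr',W((210,130),5,.09,[(428,415),(435,495)]))
rect('hous',W((320,160),6,.031,[(140,120),(218,130),(180,290),(100,260)]))
E
```

```text
A c [ 0.5643 -0.3458] lx 0.0767 -13.8 ly 0.0406 -10.7
B c [ 0.4134 -0.2608] lx 0.0791 -16.1 ly 0.0406 -15.0
pan c [ 0.6256 -0.0067] lx 0.2064 3.7 ly 0.2647 3.3
console c [ 0.4651 -0.0184] lx 0.1015 2.7 ly 0.277 3.3
tray c [0.4868 0.35  ] lx 0.2696 -3.1 ly 0.2031 -5.0
lock [[0.45998981 0.0407856 ]] dial [[ 0.47145669 -0.10223131]] ptr [[ 0.49060112 -0.1007304 ]
 [ 0.44252044 -0.10418787]]
hous c [ 0.5658 -0.2606] lx 0.0832 -16.1 ly 0.0418 -15.2
```

```bash
python3 - <<'E'
from h import *
go([0.45,-0.40,0.27],-86.6)
go([0.42,-0.03,0.27],-86.6)
E
```

```text
d [ 338.2 -151.5  -34.1] turn [-0.0014  0.0002  0.1885] j7 -0.057
d [ 338.2 -151.5  -34.1] turn [-4.0000e-04 -2.1000e-03 -2.9531e+00] j7 -0.057
d [ 399.9 -517.6  -33.6] turn [-0.0014  0.0002  0.1885] j7 -0.057
d [ 399.9 -517.6  -33.6] turn [-4.0000e-04 -2.1000e-03 -2.9531e+00] j7 -0.057
```

```bash
python3 -m handwheel '[[50,-23,-30,0,0,0,-1],[100,-45,-34,0,0,0.05,-1],[155,-68,-34,0,0,0.1,-1],[210,-92,-34,0,0,0.19,-1],[265,-118,-34,0,0,0.19,-1],[320,-145,-34,0,0,0.19,-1],[338,-200,-34,0,0,0.19,-1],[350,-260,-34,0,0,0.19,-1],[365,-320,-34,0,0,0.19,-1],[380,-380,-34,0,0,0.19,-1],[390,-440,-34,0,0,0.19,-1],[400,-500,-34,0,0,0.19,-1]]'; python3 - <<'E'
from h import *
st(); im=ctrl.get_image("wrist"); cv2.imwrite("pics/w1.png",im[:,:,::-1]); np.save("w1.npy",np.array(cam("wrist"),dtype=object),allow_pickle=True)
im=ctrl.get_image("top");cv2.imwrite("pics/t1.png",im[:,:,::-1])
im=ctrl.get_image("side");cv2.imwrite("pics/s1.png",im[:,:,::-1])
E
```

```text
time: 1.65
position: [0.424, -0.0453, 0.2704]
tool_rot: [3.14, 0.091, 0.0]
ft_force: [1.1, 0.1, -0.1]
grip_width: 1.005
t 1.65 p [ 0.424  -0.0453  0.2704] toolx [0.998 0.058 0.   ] tooly [ 0.058 -0.998  0.001] z [ 0.    -0.001 -1.   ] F [ 1.1  0.1 -0.1] T [ 0.04 -0.09 -0.04] g 1.005 j [ 0.68 -0.18 -0.55  1.89 -0.09  1.4  -1.37]Traceback (most recent call last):
  File "<stdin>", line 2, in <module>
ValueError: could not broadcast input array from shape (3,3) into shape (3,)
```

View pics/w1.png

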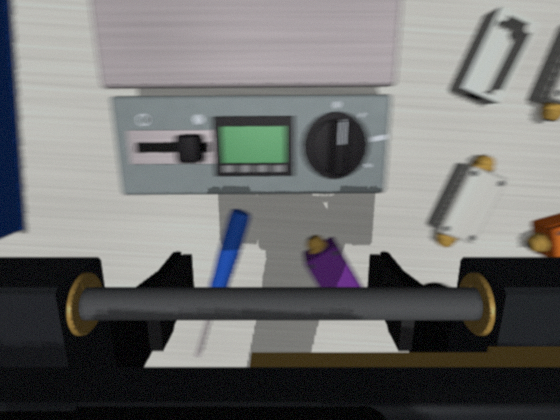

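```bash
python3 - <<'E'
from h import *
im=ctrl.get_image("wrist"); crop("wrist","w1c",100,80,300,130,2.6,im); m=cam("wrist"); st()
cv2.imwrite("pics/t1.png",ctrl.get_image("top")[:,:,::-1])
cv2.imwrite("pics/s1.png",ctrl.get_image("side")[:,:,::-1])
for u,v,z in [(190,148,.084),(198,118,.052),(143,119,.052),(336,145,.0615),(336,107,.052),(114,98,.052),(388,96,.052),(384,190,.052),(124,193,.052),(106,87,.078),(397,84,.078)]:
    print(u,v,p2w("wrist",u,v,z,m).round(4))
E
```

```text
t 1.75 p [ 0.4242 -0.0403  0.2709] toolx [0.998 0.069 0.001] tooly [ 0.069 -0.998  0.   ] z [ 0.001  0.    -1.   ] F [-0.6  0.1  0.5] T [-0.06 -0.    0.04] g 1.0 j [ 0.67 -0.18 -0.56  1.89 -0.1   1.4  -1.36]
190 148 [0.4668 0.0467 0.084 ]
198 118 [0.4941 0.0467 0.052 ]
143 119 [0.4893 0.1016 0.052 ]
336 145 [ 0.4778 -0.0925  0.0615]
336 107 [ 0.5141 -0.0899  0.052 ]
114 98 [0.5074 0.1295 0.052 ]
388 96 [ 0.5279 -0.1398  0.052 ]
384 190 [ 0.4344 -0.1496  0.052 ]
124 193 [0.4122 0.1242 0.052 ]
106 87 [0.5157 0.1245 0.078 ]
397 84 [ 0.5365 -0.1391  0.078 ]
```

View pics/w1c.png

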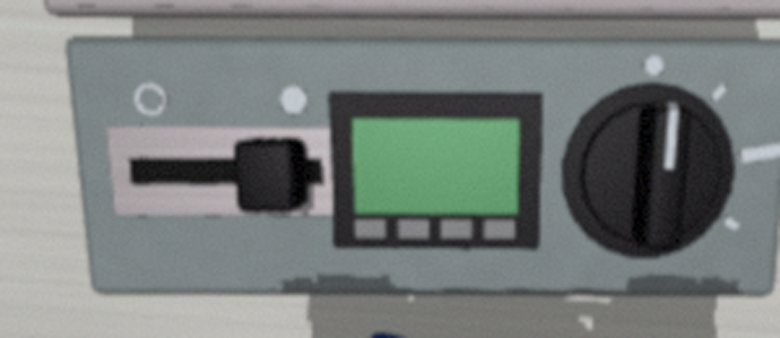

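View pics/t1.png

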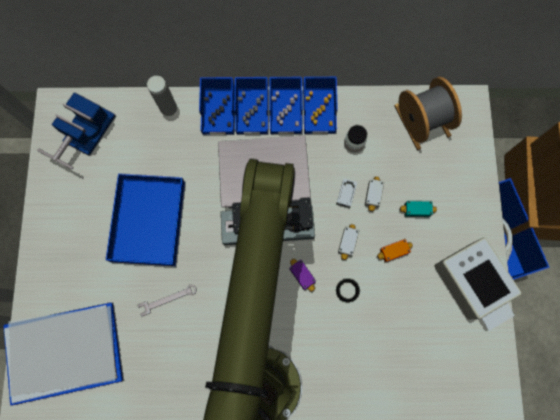

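View pics/s1.png

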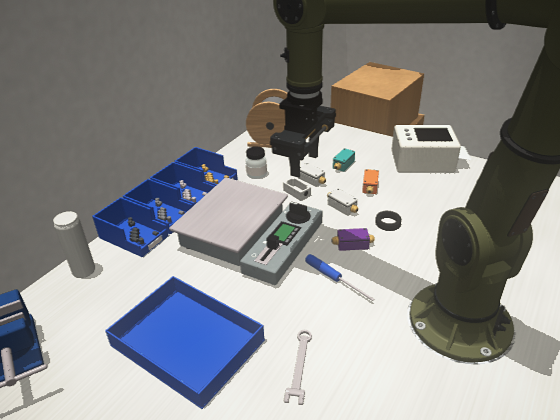

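```bash
python3 - <<'E'
from h import *
m=cam("wrist"); st()
for nm,x,y,z in [('lock',266,172,.084),('disc',293,100,.052),('ring',150,99,.052),('dial',648,170,.0615),('dot',653,65,.052),('cTL',68,40,.052),('cBL',98,292,.052),('cBR',775,292,.052)]:
    print(nm,p2w("wrist",(x+.5)/2.6-.5+100,(y+.5)/2.6-.5+80,z,m).round(4))
E
```

```text
t 1.85 p [ 0.4244 -0.0466  0.2706] toolx [0.998 0.061 0.   ] tooly [ 0.061 -0.998  0.002] z [ 0.    -0.002 -1.   ] F [ 0.5 -0.6 -0.4] T [-0.07 -0.03 -0.06] g 0.996 j [ 0.68 -0.18 -0.55  1.89 -0.09  1.4  -1.36]
lock [0.4704 0.0285 0.084 ]
disc [0.4957 0.025  0.052 ]
ring [0.4927 0.0798 0.052 ]
dial [ 0.4782 -0.1124  0.0615]
dot [ 0.5169 -0.1117  0.052 ]
cTL [0.5123 0.1101 0.052 ]
cBL [0.4158 0.1032 0.052 ]
cBR [ 0.4325 -0.1712  0.052 ]
```

```bash
python3 -m handwheel '[[0,0,0,0,0,0,-1],[0,0,0,0,0,0,-1],[0,0,0,0,0,0,-1],[0,0,0,0,0,0,-1]]'; python3 - <<'E'
from h import *
st(); m=cam("wrist"); im=ctrl.get_image("wrist"); m2=cam("wrist"); print(m[1],m2[1]); crop("wrist","w2c",100,80,300,130,2.6,im);st()
np.savez("w2.npz",K=m[0],c=m[1],Q=m[2])
E
```

```text
time: 2.35
position: [0.4245, -0.0477, 0.2704]
tool_rot: [-3.14, -0.09, 0.0]
ft_force: [0.5, 0.1, 0.8]
grip_width: 1.002
t 2.35 p [ 0.4245 -0.0477  0.2704] toolx [ 0.998  0.057 -0.   ] tooly [ 0.057 -0.998 -0.   ] z [-0.  0. -1.] F [0.5 0.1 0.8] T [-0.01  0.08  0.01] g 1.002 j [ 0.68 -0.18 -0.55  1.89 -0.09  1.4  -1.36]
[ 0.49708708 -0.04417036  0.41855504] [ 0.49707793 -0.04401406  0.4185898 ]
t 2.4 p [ 0.4245 -0.0476  0.2704] toolx [ 0.998  0.057 -0.   ] tooly [ 0.057 -0.998 -0.   ] z [-0.  0. -1.] F [ 0.6 -0.2 -0. ] T [ 0.05 -0.03 -0.07] g 0.999 j [ 0.68 -0.18 -0.55  1.89 -0.09  1.4  -1.36]
```

View pics/w2c.png

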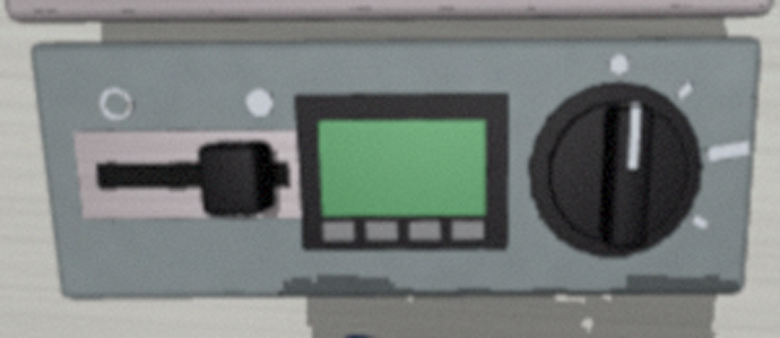

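```bash
python3 - <<'E'
from h import *
z_=np.load("w2.npz"); m=(z_['K'],z_['c'],z_['Q'])
for nm,x,y,z in [('lock',230,177,.084),('disc',259,103,.052),('ring',116,104,.052),('dial',615,170,.0615),('ptr',635,103,.0905),('dot',619,64,.052),('cTL',34,44,.052),('cTR',760,39,.052),('cBL',65,296,.052),('cBR',742,292,.052)]:
    print(nm,p2w("wrist",(x+.5)/2.6-.5+100,(y+.5)/2.6-.5+80,z,m).round(4))
E
```

```text
lock [0.4682 0.0404 0.084 ]
disc [0.4941 0.037  0.052 ]
ring [0.4906 0.092  0.052 ]
dial [ 0.4773 -0.1006  0.0615]
ptr [ 0.5019 -0.1007  0.0905]
dot [ 0.5163 -0.0997  0.052 ]
cTL [0.5108 0.122  0.052 ]
cTR [ 0.5283 -0.152   0.052 ]
cBL [0.4139 0.116  0.052 ]
cBR [ 0.4314 -0.1584  0.052 ]
```

```bash
python3 - <<'E'
from h import *
go([0.468,0.0404,0.072],-86.4)
E
```

```text
d [ 48.5 -85.3 198.4] turn [-0.0002  0.0002 -0.0055] j7 -1.362
d [ 48.5 -85.3 198.4] turn [4.0000e-04 3.0000e-04 3.1361e+00] j7 -1.362
```

```bash
python3 -m handwheel '[[25,-43,30,0,0,0,-1],[48,-85,60,0,0,0,-1],[48,-85,120,0,0,0,-1],[48,-85,165,0,0,0,-0.2],[48,-85,165,0,0,0,-0.2],[48,-85,190,0,0,0,-0.2],[48,-85,198,0,0,0,-0.2],[48,-85,198,0,0,0,-0.2]]' 15; python3 - <<'E'
from h import *
st(); cv2.imwrite("pics/w3.png",ctrl.get_image("wrist")[:,:,::-1]);cv2.imwrite("pics/s3.png",ctrl.get_image("side")[150:300,150:400,::-1].repeat(3,0).repeat(3,1))
E
```

```text
time: 3.4
position: [0.4682, 0.0402, 0.0736]
tool_rot: [3.14, 0.09, 0.002]
ft_force: [0.0, 0.6, 0.1]
grip_width: 0.618
t 3.4 p [0.4682 0.0402 0.0736] toolx [0.998 0.058 0.001] tooly [ 0.058 -0.998  0.   ] z [ 0.001 -0.    -1.   ] F [0.  0.6 0.1] T [ 0.05 -0.02  0.02] g 0.618 j [ 0.55  0.15 -0.73  2.05  0.12  0.99 -1.75]
```

View pics/w3.png

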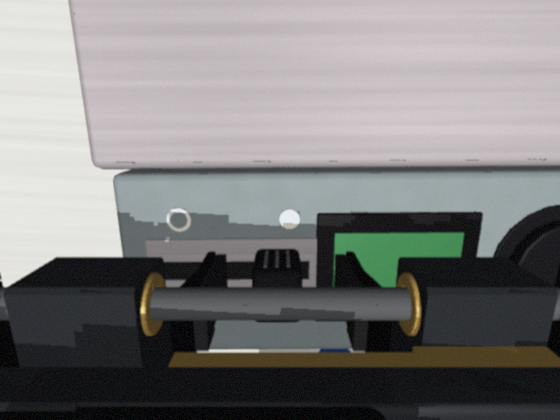

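View pics/s3.png

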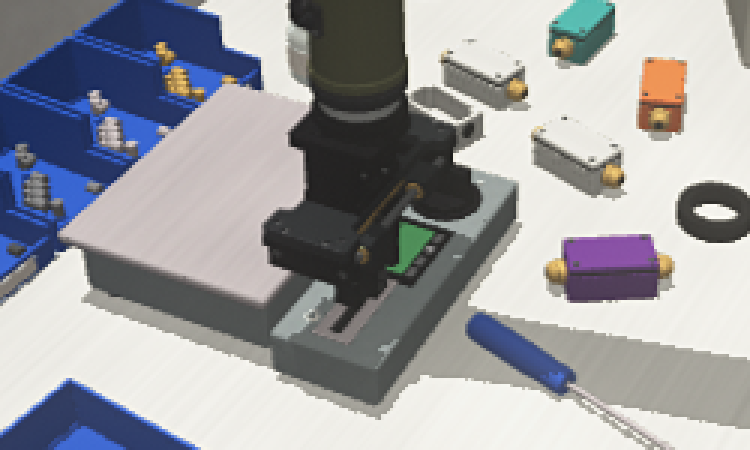

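```bash
python3 -m handwheel '[[0,0,0,0,0,0,1],[0,0,0,0,0,0,1],[0,0,0,0,0,0,1],[0,0,0,0,0,0,1],[0,-7,0,0,0,0,1],[0,-14,0,0,0,0,1],[0,-22,0,0,0,0,1],[0,-30,0,0,0,0,1],[0,-37,0,0,0,0,1],[0,-42,0,0,0,0,1],[0,-42,0,0,0,0,1],[0,-42,0,0,0,0,1]]' 15; python3 -c "
from h import *
st()"
```

```text
time: 5.0
position: [0.4649, 0.0834, 0.0726]
tool_rot: [-3.139, -0.092, 0.001]
ft_force: [-3.2, 2.4, 4.3]
grip_width: 0.256
t 5.0 p [0.4649 0.0834 0.0726] toolx [ 0.998  0.058 -0.   ] tooly [ 0.058 -0.998 -0.002] z [-0.     0.002 -1.   ] F [-3.2  2.4  4.3] T [0.24 0.65 0.11] g 0.256 j [ 0.49  0.16 -0.76  2.04  0.13  0.99 -1.85]
```

```bash
python3 -m handwheel '[[0,-3,0,0,0,0,1],[0,-6,0,0,0,0,1],[0,-8,0,0,0,0,1],[0,-8,0,0,0,0,1]]'; python3 -m handwheel '[[0,-2,0,0,0,0,1],[0,-4,0,0,0,0,1],[0,-4,0,0,0,0,1]]'; python3 -c "
from h import *
st()"
```

```text
time: 5.5
position: [0.4645, 0.0897, 0.0726]
tool_rot: [3.14, 0.09, -0.001]
ft_force: [-4.2, -1.7, 5.8]
grip_width: 0.251
time: 5.88
position: [0.4644, 0.0907, 0.0725]
tool_rot: [3.136, 0.088, -0.002]
ft_force: [-3.7, -8.5, 7.8]
grip_width: 0.249
t 5.88 p [0.4644 0.0907 0.0725] toolx [ 0.998  0.056 -0.001] tooly [ 0.056 -0.998  0.005] z [-0.001 -0.005 -1.   ] F [-3.7 -8.5  7.8] T [-1.83  0.66  0.11] g 0.249 j [ 0.47  0.16 -0.77  2.04  0.14  0.99 -1.88]
```

```bash
python3 -m handwheel '[[0,-3,0,0,0,0,1],[0,-3,0,0,0,0,1]]'; python3 -m handwheel '[[0,5,0,0,0,0,1],[0,6,0,0,0,0,0],[0,6,0,0,0,0,-0.2],[0,6,0,0,0,0,-0.2],[0,6,-15,0,0,0,-0.2],[0,6,-50,0,0,0,-0.2],[0,6,-80,0,0,0,-0.2],[0,6,-80,0,0,0,-0.2]]'; python3 - <<'E'
from h import *
st(); im=ctrl.get_image("wrist"); cv2.imwrite("pics/w4.png",im[:,:,::-1])
cv2.imwrite("pics/s4.png",ctrl.get_image("side")[150:300,150:400,::-1].repeat(3,0).repeat(3,1))
go([0.4773,-0.1006,0.0795],-86.4)
E
```

```text
time: 6.12
position: [0.4644, 0.0908, 0.0725]
tool_rot: [3.132, 0.086, -0.002]
ft_force: [-2.7, -14.7, 8.4]
grip_width: 0.251
time: 7.12
position: [0.4667, 0.0918, 0.1557]
tool_rot: [3.14, 0.091, 0.01]
ft_force: [-0.4, -0.4, 0.3]
grip_width: 0.598
t 7.12 p [0.4667 0.0918 0.1557] toolx [0.998 0.058 0.006] tooly [ 0.058 -0.998  0.001] z [ 0.006 -0.    -1.   ] F [-0.4 -0.4  0.3] T [ 0.02 -0.01 -0.03] g 0.598 j [ 0.52  0.04 -0.78  1.96  0.03  1.15 -1.78]
d [  1.5 192.2  73.5] turn [ 0.0005 -0.0008 -0.005 ] j7 -1.785
d [  1.5 192.2  73.5] turn [-1.2000e-03 -8.0000e-04  3.1366e+00] j7 -1.785
```

View pics/s4.png

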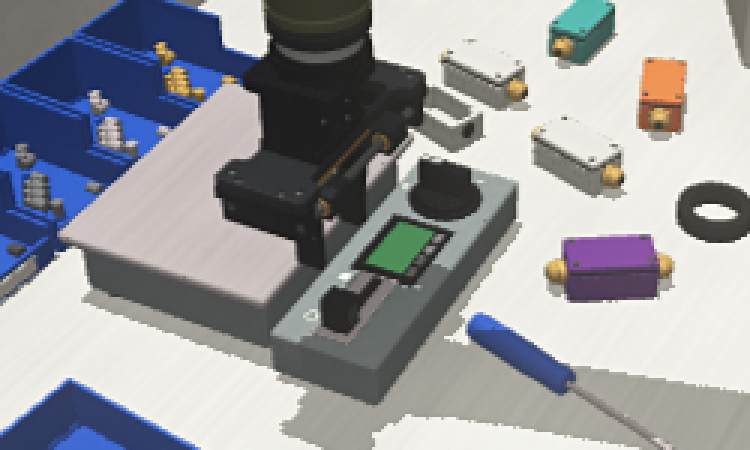

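View pics/w4.png

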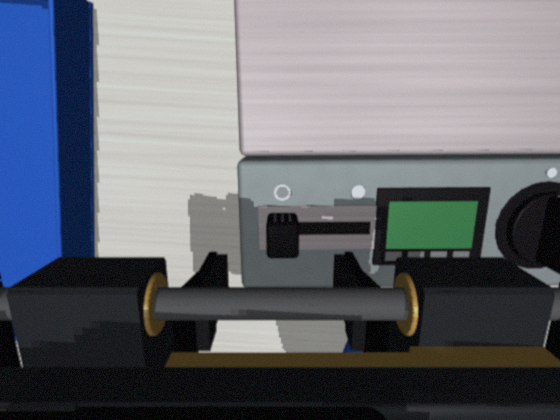

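```bash
python3 -m handwheel '[[0,60,0,0,0,0,-0.2],[1,120,0,0,0,0,-0.2],[1,175,0,0,0,0,-0.2],[1,192,0,0,0,0,-0.2],[1,192,0,0,0,0,-0.2],[1,192,30,0,0,0,-0.2],[1,192,60,0,0,0,-0.2],[1,192,60,0,0,0,-0.2],[1,192,60,0,0,0,-0.2]]'; python3 - <<'E'
from h import *
st(); im=ctrl.get_image("wrist"); cv2.imwrite("pics/w5.png",im[:,:,::-1])
cv2.imwrite("pics/s5.png",ctrl.get_image("side")[150:300,200:400,::-1].repeat(3,0).repeat(3,1))
go([0.4773,-0.1006,0.0795],-86.4)
E
```

```text
time: 8.35
position: [0.4774, -0.0991, 0.0934]
tool_rot: [-3.14, -0.094, -0.002]
ft_force: [0.1, 0.0, 0.3]
grip_width: 0.601
t 8.35 p [ 0.4774 -0.0991  0.0934] toolx [0.998 0.06  0.001] tooly [ 0.06  -0.998 -0.   ] z [ 0.001  0.    -1.   ] F [0.1 0.  0.3] T [-0.03 -0.01 -0.01] g 0.601 j [ 0.71  0.14 -0.59  2.    0.09  1.03 -1.43]
d [-0.6  0.6 14.4] turn [ 0.0008 -0.0022 -0.004 ] j7 -1.434
d [-0.6  0.6 14.4] turn [-3.4000e-03 -1.3000e-03  3.1376e+00] j7 -1.434
```

View pics/s5.png

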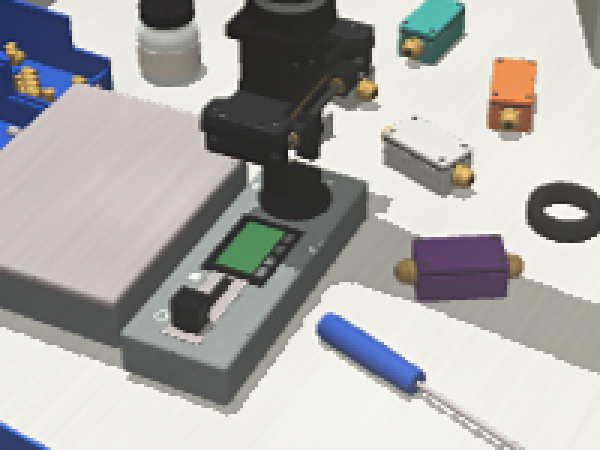

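View pics/w5.png

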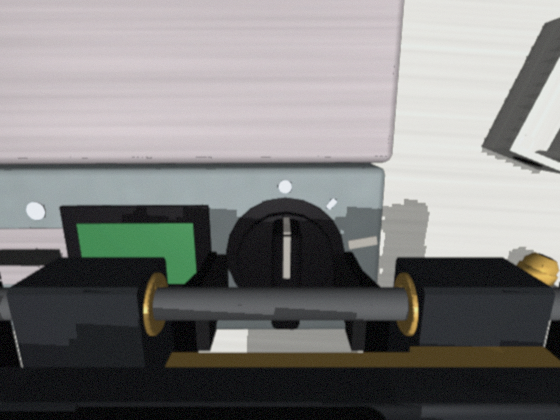

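```bash
python3 -m handwheel '[[0,0,13,0,0,0,-0.2],[0,0,13,0,0,0,1],[0,0,13,0,0,0,1],[0,0,13,0,0,0,1],[0,0,13,0,0,0,1],[0,0,13,0,0,0,1]]' 25;  python3 -m handwheel '[[0,0,0,0,0,0.18,1],[0,0,0,0,0,0.36,1],[0,0,0,0,0,0.54,1],[0,0,0,0,0,0.72,1],[0,0,0,0,0,0.9,1],[0,0,0,0,0,1.08,1],[0,0,0,0,0,1.24,1],[0,0,0,0,0,1.35,1],[0,0,0,0,0,1.41,1],[0,0,0,0,0,1.41,1],[0,0,0,0,0,1.41,1],[0,0,0,0,0,1.41,1]]'; python3 - <<'E'
from h import *
st(); im=ctrl.get_image("wrist"); cv2.imwrite("pics/w6.png",im[:,:,::-1])
E
```

```text
time: 9.2
position: [0.4769, -0.1015, 0.0797]
tool_rot: [3.139, 0.09, 0.001]
ft_force: [0.2, -4.2, -0.9]
grip_width: 0.16
time: 10.7
position: [0.4762, -0.1025, 0.0797]
tool_rot: [2.448, -1.966, 0.003]
ft_force: [1.2, -8.3, -14.7]
grip_width: 0.155
t 10.7 p [ 0.4762 -0.1025  0.0797] toolx [ 0.216 -0.976  0.003] tooly [-0.976 -0.216  0.001] z [ 0.    -0.003 -1.   ] F [  1.2  -8.3 -14.7] T [-1.71 -0.34  0.  ] g 0.155 j [-0.43  0.13  0.62  2.05 -0.08  0.99 -2.69]
```

View pics/w6.png

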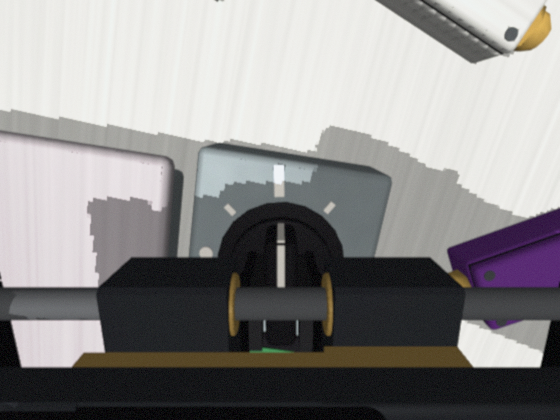

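```bash
python3 -m handwheel '[[0,0,0,0,0,0,0.3],[0,0,0,0,0,0,0.1],[0,0,0,0,0,0,0],[0,0,-15,0,0,0,0],[0,0,-50,0,0,0,0],[0,0,-90,0,0,0,-0.2],[0,0,-120,0,0,-0.1,-0.2],[0,0,-120,0,0,-0.25,-0.2]]';  python3 - <<'E'
from h import *
st(); im=ctrl.get_image("wrist"); cv2.imwrite("pics/w7.png",im[:,:,::-1])
cv2.imwrite("pics/s7.png",ctrl.get_image("side")[150:300,200:400,::-1].repeat(3,0).repeat(3,1))
cv2.imwrite("pics/t7.png",ctrl.get_image("top")[130:280,200:450,::-1].repeat(3,0).repeat(3,1))
print(ctrl.get_state()['joint_positions'])
E
```

```text
time: 11.75
position: [0.4797, -0.0967, 0.2032]
tool_rot: [-2.681, 1.626, -0.008]
ft_force: [-0.6, 1.0, -0.3]
grip_width: 0.598
t 11.75 p [ 0.4797 -0.0967  0.2032] toolx [ 0.462 -0.887  0.001] tooly [-0.887 -0.462 -0.008] z [ 0.007  0.002 -1.   ] F [-0.6  1.  -0.3] T [ 0.08 -0.01  0.01] g 0.598 j [-0.77 -0.05  0.9   1.92  0.04  1.25 -2.54]
[-0.76147489 -0.04524266  0.90511677  1.92043463  0.03702147  1.24910131
 -2.54384762]
```

View pics/w7.png

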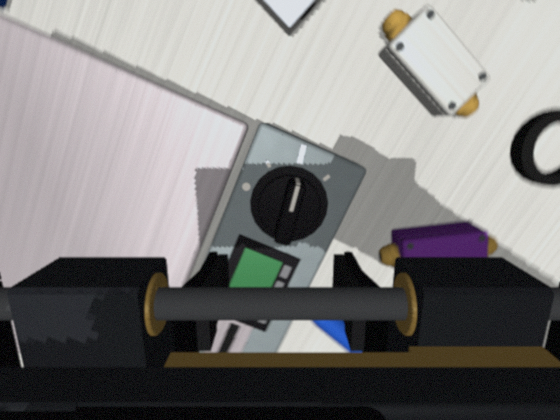

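View pics/t7.png

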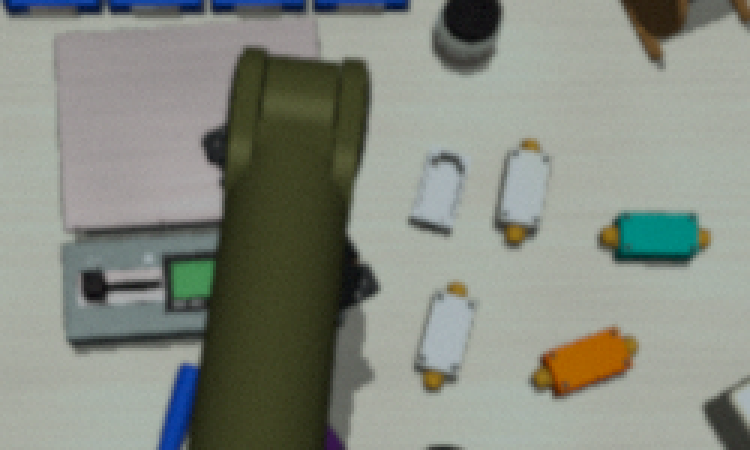

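View pics/s7.png

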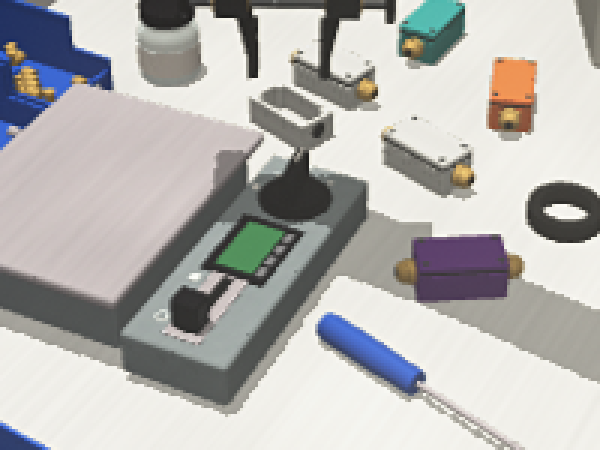

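```bash
python3 - <<'E'
from h import *
go([0.42,-0.26,0.25],-105.5)
E
```

```text
d [117.2 122.3 -50.5] turn [-5.00e-04  1.00e-04 -8.34e-01] j7 -2.544
d [117.2 122.3 -50.5] turn [1.0000e-04 6.0000e-04 2.3076e+00] j7 -2.544
```

```bash
python3 -m handwheel '[[30,30,-30,0,0,-0.17,-0.2],[60,60,-50,0,0,-0.34,-0.2],[90,90,-50,0,0,-0.51,-0.2],[117,122,-50,0,0,-0.68,-0.2],[117,122,-50,0,0,-0.83,-0.2],[117,122,-50,0,0,-0.83,-0.2],[117,122,-50,0,0,-0.83,-0.2],[117,122,-50,0,0,-0.83,-0.2],[117,122,-50,0,0,-0.83,-0.2]]';  python3 - <<'E'
from h import *
st(); m=cam("wrist"); im=ctrl.get_image("wrist"); cv2.imwrite("pics/w8.png",im[:,:,::-1]);st()
np.savez("w8.npz",K=m[0],c=m[1],Q=m[2])
E
```

```text
time: 13.02
position: [0.4208, -0.2596, 0.2495]
tool_rot: [3.112, -0.427, -0.0]
ft_force: [0.5, 0.2, -0.2]
grip_width: 0.598
t 13.03 p [ 0.4208 -0.2596  0.2495] toolx [ 0.963 -0.269 -0.   ] tooly [-0.269 -0.963  0.   ] z [-0. -0. -1.] F [ 0.5  0.2 -0.2] T [ 0.17 -0.05  0.04] g 0.598 j [-0.72 -0.13  1.16  1.84  0.12  1.36 -1.44]
t 13.07 p [ 0.4208 -0.2597  0.2495] toolx [ 0.963 -0.269 -0.   ] tooly [-0.269 -0.963  0.   ] z [-0. -0. -1.] F [ 0.8 -0.6  0.4] T [ 0.    0.02 -0.01] g 0.598 j [-0.72 -0.13  1.16  1.84  0.12  1.36 -1.44]
```

View pics/w8.png

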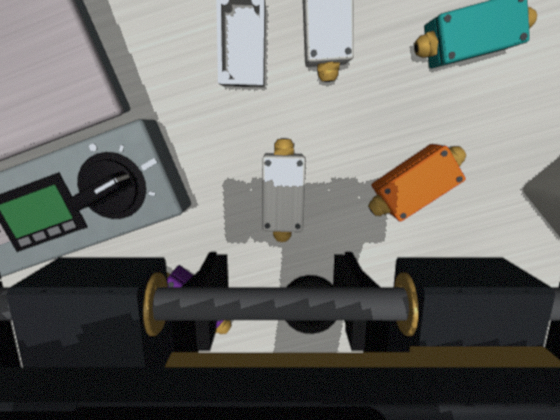

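```bash
python3 - <<'E'
from h import *
z_=np.load("w8.npz"); m=(z_['K'],z_['c'],z_['Q'])
W=lambda u,v,z:p2w("wrist",u,v,z,m)
c=[W(*p,.04)[:2] for p in [(265,155),(305,155),(303,234),(262,233)]]
d=(c[0]+c[1]-c[2]-c[3])/2; print('B',np.mean(c,0).round(4),np.degrees(np.arctan2(d[1],d[0])),np.linalg.norm(d), np.linalg.norm(c[0]-c[1]))
print('A', W(328,35,.04)[:2], W(331,62,.04), W(352,62,.04),W(305,63,.04))
C=np.mean(c,0); go([*C,0.022],np.degrees(np.arctan2(d[1],d[0]))-90)
E
```

```text
B [ 0.4185 -0.2631] -17.232551525008255 0.08253873446052665 0.040050739354530934
A [ 0.55243674 -0.34236458] [ 0.52935179 -0.33969212  0.04      ] [ 0.52406433 -0.35863746  0.04      ] [ 0.53505901 -0.31601876  0.04      ]
d [ -1.3   3.8 227.5] turn [0.0003 0.0001 0.0283] j7 -1.439
d [ -1.3   3.8 227.5] turn [-1.0000e-04  5.0000e-04 -3.1133e+00] j7 -1.439
```

```bash
python3 -m handwheel '[[-1,4,60,0,0,0.02,-0.4],[-1,4,120,0,0,0.02,-0.4],[-1,4,170,0,0,0.02,-0.4],[-1,4,200,0,0,0.02,-0.4],[-1,4,218,0,0,0.02,-0.4],[-1,4,227,0,0,0.02,-0.4],[-1,4,227,0,0,0.02,-0.4],[-1,4,227,0,0,0.02,1],[-1,4,227,0,0,0.02,1],[-1,4,227,0,0,0.02,1],[-1,4,227,0,0,0.02,1]]' 50;  python3 - <<'E'
from h import *
st(); cv2.imwrite("pics/s9.png",ctrl.get_image("side")[120:270,250:450,::-1].repeat(3,0).repeat(3,1))
E
```

```text
time: 14.45
position: [0.4195, -0.263, 0.0233]
tool_rot: [-3.107, 0.457, -0.002]
ft_force: [0.7, 2.2, 6.8]
grip_width: 0.505
t 14.45 p [ 0.4195 -0.263   0.0233] toolx [ 0.958 -0.288  0.001] tooly [-0.288 -0.958 -0.001] z [ 0.001  0.001 -1.   ] F [0.7 2.2 6.8] T [ 0.65 -0.02 -0.03] g 0.505 j [-0.42  0.37  1.06  2.08 -0.41  0.92 -1.  ]
```

View pics/s9.png

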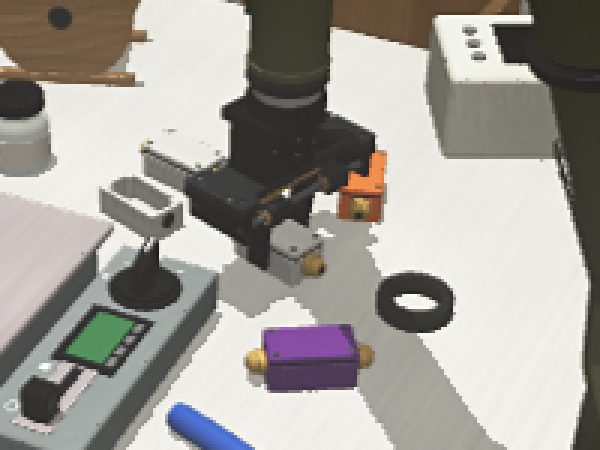

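```bash
python3 - <<'E'
from h import *
go([0.673,-0.005,0.16],3.6)
E
python3 -m handwheel '[[0,0,-20,0,0,0,1],[0,0,-60,0,0,0,1],[0,0,-110,0,0,0,1],[0,0,-140,0,0,0,1],[20,-20,-140,0,0,-0.17,1],[50,-60,-140,0,0,-0.34,1],[80,-110,-140,0,0,-0.51,1],[110,-160,-140,0,0,-0.68,1],[140,-210,-140,0,0,-0.85,1],[155,-250,-140,0,0,-1.02,1],[165,-290,-140,0,0,-1.19,1],[168,-315,-140,0,0,-1.36,1]]'; python3 - <<'E'
from h import *
st()
go([0.673,-0.005,0.16],3.6)
cv2.imwrite("pics/s10.png",ctrl.get_image("side")[100:300,150:400,::-1].repeat(3,0).repeat(3,1))
E
```

```text
d [ 168.7 -320.2 -136.1] turn [ 1.0000e-04 -2.0000e-03 -1.9254e+00] j7 -1.001
d [ 168.7 -320.2 -136.1] turn [-1.8000e-03 -1.0000e-04  1.2162e+00] j7 -1.001
time: 16.0
position: [0.6707, -0.0075, 0.1611]
tool_rot: [-2.697, -1.609, 0.002]
ft_force: [0.1, -0.2, -3.0]
grip_width: 0.502
t 16.0 p [ 0.6707 -0.0075  0.1611] toolx [ 0.475  0.88  -0.001] tooly [ 0.88  -0.475 -0.001] z [-0.002 -0.    -1.   ] F [ 0.1 -0.2 -3. ] T [-0.02 -0.04  0.03] g 0.502 j [-0.57  0.48  0.73  1.51 -0.33  1.27 -0.29]
d [3.3 0.8 1.1] turn [-0.0015  0.0006 -0.5576] j7 -0.288
d [3.3 0.8 1.1] turn [8.0000e-04 2.0000e-03 2.5839e+00] j7 -0.288
```

View pics/s10.png

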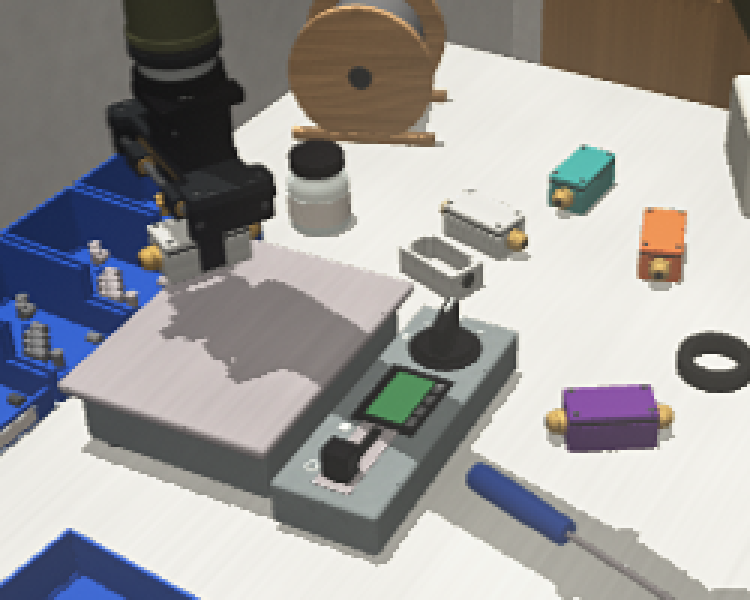

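```bash
python3 -m handwheel '[[3,1,0,0,0,-0.18,1],[3,1,0,0,0,-0.36,1],[3,1,0,0,0,-0.54,1],[3,1,0,0,0,-0.557,1],[3,1,0,0,0,-0.557,1],[3,1,20,0,0,-0.557,1],[3,1,40,0,0,-0.557,1],[3,1,52,0,0,-0.557,1],[3,1,56,0,0,-0.557,1],[3,1,56,0,0,-0.557,1]]'; python3 - <<'E'
from h import *
st()
cv2.imwrite("pics/s11.png",ctrl.get_image("side")[130:280,150:350,::-1].repeat(3,0).repeat(3,1))
E
```

```text
time: 17.3
position: [0.6726, -0.0082, 0.1063]
tool_rot: [2.161, 2.28, -0.001]
ft_force: [-0.3, 0.3, -2.1]
grip_width: 0.502
t 17.3 p [ 0.6726 -0.0082  0.1063] toolx [-0.054  0.999 -0.   ] tooly [ 0.999  0.054 -0.   ] z [-0. -0. -1.] F [-0.3  0.3 -2.1] T [-0.01 -0.11 -0.  ] g 0.502 j [-0.48  0.51  0.61  1.56 -0.31  1.17  0.24]
```

View pics/s11.png

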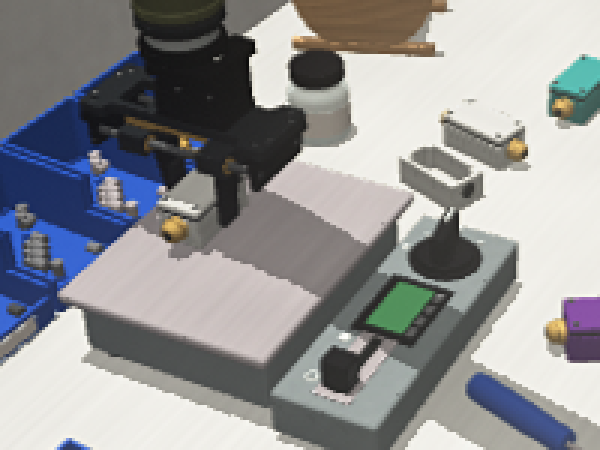

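```bash
python3 -m handwheel '[[0,0,2,0,0,0,1],[0,0,4,0,0,0,1],[0,0,5,0,0,0,1],[0,0,5,0,0,0,1]]'; python3 -c "
from h import *
st()"
```

```text
time: 17.85
position: [0.6726, -0.008, 0.1015]
tool_rot: [-2.161, -2.281, 0.0]
ft_force: [-0.2, -0.3, -3.9]
grip_width: 0.507
t 17.85 p [ 0.6726 -0.008   0.1015] toolx [-0.054  0.999 -0.   ] tooly [ 0.999  0.054 -0.   ] z [-0. -0. -1.] F [-0.2 -0.3 -3.9] T [-0.02 -0.12  0.04] g 0.507 j [-0.48  0.51  0.6   1.56 -0.31  1.16  0.24]
```

```bash
python3 -m handwheel '[[0,0,1,0,0,0,1],[0,0,2,0,0,0,1],[0,0,2,0,0,0,1]]'; python3 -c "
from h import *
st()"
```

```text
time: 18.23
position: [0.6727, -0.0081, 0.1013]
tool_rot: [-2.16, -2.28, -0.001]
ft_force: [-4.0, 1.5, 7.7]
grip_width: 0.501
t 18.23 p [ 0.6727 -0.0081  0.1013] toolx [-0.054  0.999  0.001] tooly [0.999 0.054 0.   ] z [ 0.     0.001 -1.   ] F [-4.   1.5  7.7] T [0.1  0.99 0.04] g 0.501 j [-0.48  0.51  0.6   1.56 -0.31  1.16  0.25]
```

```bash
python3 -m handwheel '[[0,0,-1,0,0,0,0],[0,0,-1,0,0,0,-0.4],[0,0,-1,0,0,0,-0.4],[0,0,-15,0,0,0,-0.4],[0,0,-50,0,0,0,-0.4],[0,0,-100,0,0,0,-0.4],[0,0,-130,0,0,0,-0.4],[0,0,-130,0,0,0,-0.4]]'; python3 - <<'E'
from h import *
st()
cv2.imwrite("pics/s12.png",ctrl.get_image("side")[130:280,150:350,::-1].repeat(3,0).repeat(3,1))
go([.56,-.345,.25],-103)
E
```

```text
time: 19.23
position: [0.6745, -0.0086, 0.2338]
tool_rot: [2.157, 2.277, 0.008]
ft_force: [-0.8, -0.3, -0.8]
grip_width: 0.705
t 19.23 p [ 0.6745 -0.0086  0.2338] toolx [-0.054  0.999 -0.   ] tooly [0.999 0.054 0.007] z [ 0.007  0.    -1.   ] F [-0.8 -0.3 -0.8] T [ 0.02 -0.07 -0.05] g 0.705 j [-0.5   0.42  0.64  1.42 -0.25  1.38  0.2 ]
d [-330.1 -131.3  -19. ] turn [ 0.0023 -0.0031  1.8516] j7 0.203
d [-330.1 -131.3  -19. ] turn [ 0.0028  0.0021 -1.29  ] j7 0.203
```

View pics/s12.png

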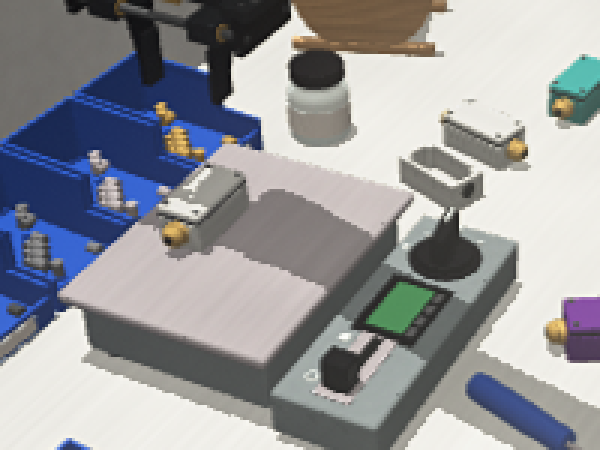

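```bash
python3 -m handwheel '[[-40,-15,-19,0,0,-0.15,-0.4],[-85,-32,-19,0,0,-0.3,-0.4],[-130,-50,-19,0,0,-0.45,-0.4],[-175,-70,-19,0,0,-0.6,-0.4],[-225,-90,-19,0,0,-0.75,-0.4],[-280,-110,-19,0,0,-0.9,-0.4],[-330,-131,-19,0,0,-1.05,-0.4],[-330,-131,-19,0,0,-1.2,-0.4],[-330,-131,-19,0,0,-1.29,-0.4],[-330,-131,-19,0,0,-1.29,-0.4],[-330,-131,-19,0,0,-1.29,-0.4],[-330,-131,-19,0,0,-1.29,-0.4]]'; python3 - <<'E'
from h import *
st(); m=cam("wrist"); im=ctrl.get_image("wrist"); cv2.imwrite("pics/w13.png",im[:,:,::-1]);st()
np.savez("w13.npz",K=m[0],c=m[1],Q=m[2])
E
```

```text
time: 20.78
position: [0.5596, -0.3443, 0.2482]
tool_rot: [-0.356, -3.121, -0.0]
ft_force: [-0.5, 0.1, -0.5]
grip_width: 0.7
t 20.77 p [ 0.5596 -0.3443  0.2482] toolx [-0.974  0.225  0.001] tooly [ 0.225  0.974 -0.   ] z [-0.001  0.    -1.   ] F [-0.5  0.1 -0.5] T [ 0.06 -0.1   0.06] g 0.7 j [ 0.08  0.36  0.57  1.43 -0.2   1.4   2.  ]
t 20.82 p [ 0.5596 -0.3444  0.2484] toolx [-0.974  0.225  0.   ] tooly [ 0.225  0.974 -0.   ] z [-0. -0. -1.] F [ 0.2 -0.1  0.3] T [ 0.04 -0.16  0.02] g 0.7 j [ 0.08  0.36  0.57  1.43 -0.2   1.4   2.  ]
```

View pics/w13.png

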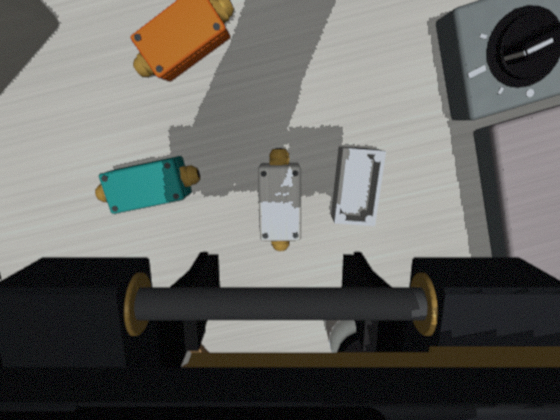

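```bash
python3 - <<'E'
from h import *
z_=np.load("w13.npz"); m=(z_['K'],z_['c'],z_['Q'])
W=lambda u,v,z:p2w("wrist",u,v,z,m)
c=[W(*p,.04)[:2] for p in [(260,163),(299,163),(301,241),(260,240)]]
d=(c[0]+c[1]-c[2]-c[3])/2; h=np.degrees(np.arctan2(d[1],d[0])); print('A',np.mean(c,0).round(4),h,np.linalg.norm(d), np.linalg.norm(c[0]-c[1]))
C=np.mean(c,0); go([*C,0.022],h-90)
E
```

```text
A [ 0.5686 -0.3471] 167.7220920831326 0.0820656860222144 0.03914342209916428
d [ -9.4  -0.5 226.4] turn [-0.0002 -0.0003 -0.0127] j7 1.997
d [ -9.4  -0.5 226.4] turn [-5.0000e-04  3.0000e-04  3.1289e+00] j7 1.997
```

```bash
python3 -m handwheel '[[-9,0,60,0,0,-0.01,-0.4],[-9,0,120,0,0,-0.01,-0.4],[-9,0,170,0,0,-0.01,-0.4],[-9,0,200,0,0,-0.01,-0.4],[-9,0,218,0,0,-0.01,-0.4],[-9,0,226,0,0,-0.01,-0.4],[-9,0,226,0,0,-0.01,-0.4],[-9,0,226,0,0,-0.01,1],[-9,0,226,0,0,-0.01,1],[-9,0,226,0,0,-0.01,1],[-9,0,226,0,0,-0.01,1]]' 50;  python3 - <<'E'
from h import *
st(); cv2.imwrite("pics/s14.png",ctrl.get_image("side")[120:270,200:400,::-1].repeat(3,0).repeat(3,1))
go([0.583,-0.012,0.18],3.3)
E
```

```text
time: 22.2
position: [0.5689, -0.3472, 0.0236]
tool_rot: [0.34, 3.122, -0.001]
ft_force: [-1.1, -0.1, 4.9]
grip_width: 0.501
t 22.2 p [ 0.5689 -0.3472  0.0236] toolx [-0.977  0.215 -0.002] tooly [ 0.215  0.977 -0.001] z [ 0.001 -0.001 -1.   ] F [-1.1 -0.1  4.9] T [-0.03 -0.03  0.04] g 0.501 j [ 0.13  0.57  0.51  1.63 -0.31  1.02  2.08]
d [  58.1  330.3 -156.7] turn [5.0000e-04 1.6000e-03 1.2964e+00] j7 2.082
d [  58.1  330.3 -156.7] turn [-1.7000e-03  5.0000e-04 -1.8452e+00] j7 2.082
```

View pics/s14.png

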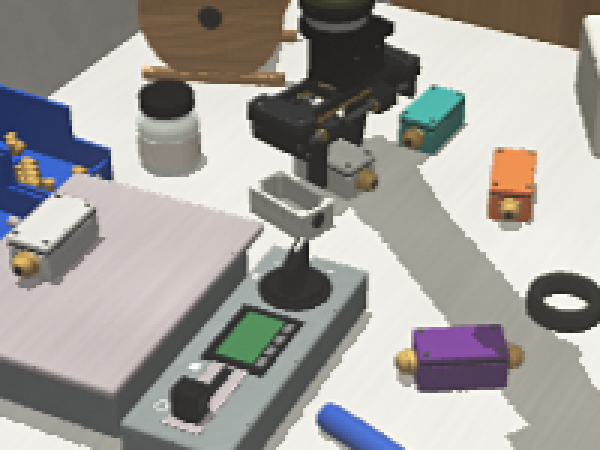

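```bash
python3 -m handwheel '[[0,0,-20,0,0,0,1],[0,0,-60,0,0,0,1],[0,0,-110,0,0,0,1],[0,0,-157,0,0,0,1],[5,30,-157,0,0,0.15,1],[10,70,-157,0,0,0.3,1],[18,115,-157,0,0,0.45,1],[26,160,-157,0,0,0.6,1],[34,205,-157,0,0,0.77,1],[42,250,-157,0,0,0.94,1],[50,295,-157,0,0,1.11,1],[58,330,-157,0,0,1.28,1]]'; python3 - <<'E'
from h import *
st()
go([0.583,-0.012,0.16],3.3)
cv2.imwrite("pics/s15.png",ctrl.get_image("side")[100:300,150:400,::-1].repeat(3,0).repeat(3,1))
E
```

```text
time: 23.75
position: [0.5819, -0.0093, 0.1796]
tool_rot: [-2.141, -2.297, 0.0]
ft_force: [0.2, -0.4, -3.2]
grip_width: 0.506
t 23.75 p [ 0.5819 -0.0093  0.1796] toolx [-0.07   0.998  0.001] tooly [ 0.998  0.07  -0.001] z [-0.001  0.001 -1.   ] F [ 0.2 -0.4 -3.2] T [-0.04 -0.11  0.01] g 0.506 j [-0.57  0.24  0.63  1.72 -0.15  1.23  0.16]
d [-2.8  0.9 19.6] turn [-0.0011 -0.001   0.0125] j7 0.164
d [-2.8  0.9 19.6] turn [ 1.5000e-03 -1.7000e-03 -3.1291e+00] j7 0.164
```

View pics/s15.png

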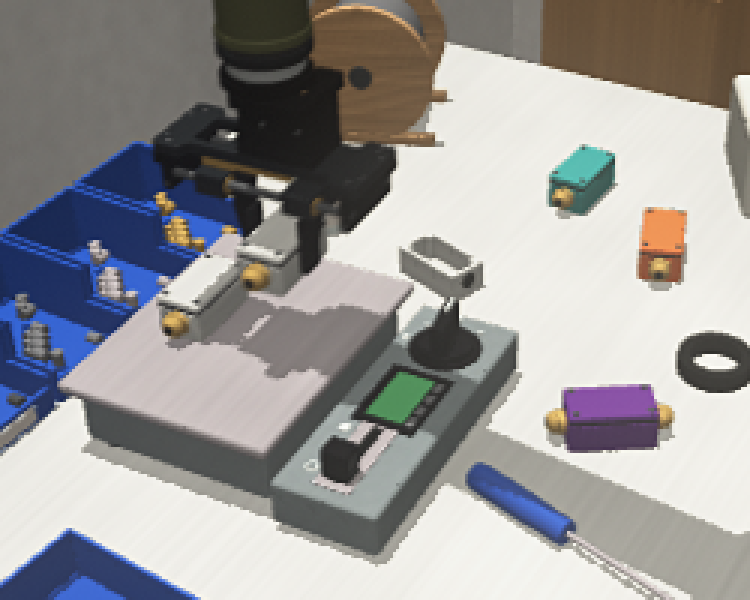

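```bash
python3 -m handwheel '[[-1,0,20,0,0,0.01,1],[-1,0,45,0,0,0.01,1],[-1,0,62,0,0,0.01,1],[-1,0,72,0,0,0.01,1],[-1,0,76,0,0,0.01,1],[-1,0,78,0,0,0.01,1],[-1,0,79,0,0,0.01,1],[-1,0,79,0,0,0.01,1]]'; python3 -c "
from h import *
st()"
```

```text
time: 24.8
position: [0.5832, -0.0131, 0.1015]
tool_rot: [2.149, 2.291, 0.001]
ft_force: [-1.3, -1.7, 1.5]
grip_width: 0.5
t 24.8 p [ 0.5832 -0.0131  0.1015] toolx [-0.064  0.998  0.   ] tooly [0.998 0.064 0.001] z [ 0.001  0.    -1.   ] F [-1.3 -1.7  1.5] T [-0.19  0.44 -0.01] g 0.5 j [-0.54  0.32  0.61  1.8  -0.21  1.08  0.21]
```

Contact made. I'll release, lift, then leave the boxes untouched for more than 3 s.

```bash
python3 -m handwheel '[[0,0,1,0,0,0,1],[0,0,1,0,0,0,0],[0,0,0,0,0,0,-0.4],[0,0,0,0,0,0,-0.4],[0,0,0,0,0,0,-0.4],[0,0,-15,0,0,0,-0.4],[0,0,-50,0,0,0,-0.4],[0,0,-90,0,0,0,-0.4],[0,0,-130,0,0,0,-0.4],[0,0,-130,0,0,0,-0.4]]'; python3 - <<'E'
from h import *
st()
cv2.imwrite("pics/s16.png",ctrl.get_image("side")[100:300,150:400,::-1].repeat(3,0).repeat(3,1))
cv2.imwrite("pics/w16.png",ctrl.get_image("wrist")[:,:,::-1])
E
```

```text
time: 26.05
position: [0.5851, -0.0133, 0.2352]
tool_rot: [2.146, 2.287, 0.01]
ft_force: [0.1, -0.2, -0.7]
grip_width: 0.701
t 26.05 p [ 0.5851 -0.0133  0.2352] toolx [-0.064  0.998  0.001] tooly [0.998 0.064 0.008] z [ 0.008  0.001 -1.   ] F [ 0.1 -0.2 -0.7] T [-0.01 -0.09  0.02] g 0.701 j [-0.58  0.2   0.64  1.65 -0.12  1.33  0.14]
```

View pics/s16.png

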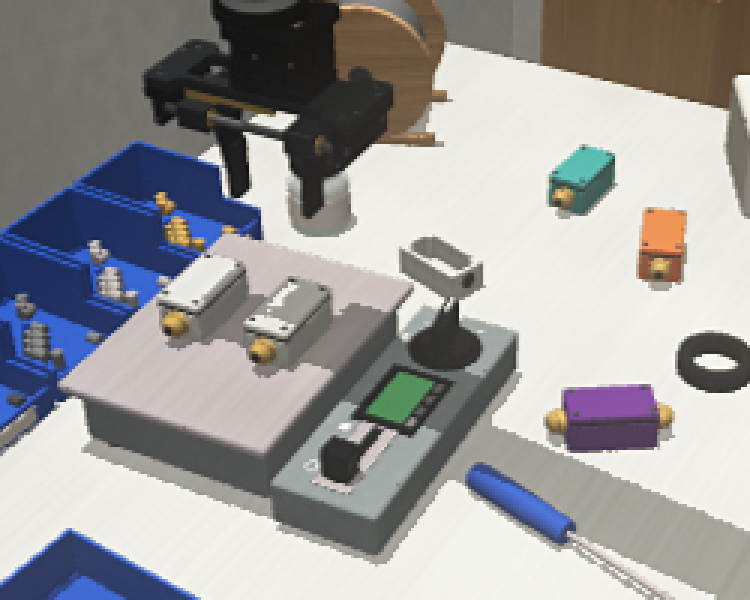

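View pics/w16.png

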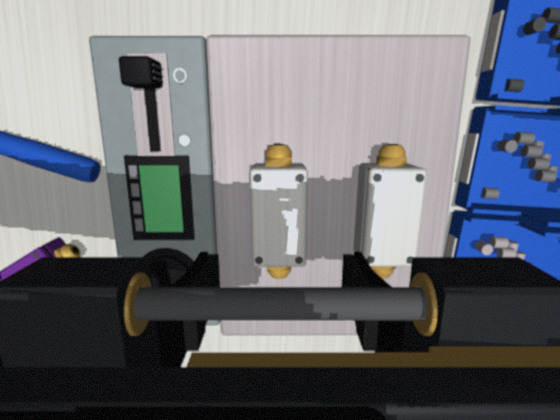

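```bash
python3 - <<'E'
from h import *
go([.53,.34,.28],86)
E
python3 -m handwheel '[[0,0,0,0,0,0,-0.4],[0,0,0,0,0,0,-0.4],[0,0,0,0,0,0,-0.4],[0,0,0,0,0,0,-0.4],[0,0,0,0,0,0,-0.4],[0,0,0,0,0,0,-0.4],[0,0,0,0,0,0,-0.4],[0,0,0,0,0,0,-0.4],[0,0,0,0,0,0,-0.4],[0,0,0,0,0,0,-0.4],[0,0,0,0,0,0,-0.4],[0,0,0,0,0,0,-0.4]]'
```

```text
d [355.6 -30.2 -48.6] turn [ 1.300e-03  7.000e-04 -1.437e+00] j7 0.145
d [355.6 -30.2 -48.6] turn [ 7.0000e-04 -1.3000e-03  1.7046e+00] j7 0.145
time: 27.65
position: [0.5828, -0.0129, 0.2305]
tool_rot: [2.149, 2.291, -0.0]
ft_force: [-0.2, 0.1, 0.6]
grip_width: 0.697
```

```bash
python3 -m handwheel '[[20,0,-48,0,0,-0.1,-0.4],[60,0,-48,0,0,-0.25,-0.4],[110,-5,-48,0,0,-0.4,-0.4],[160,-10,-48,0,0,-0.55,-0.4],[210,-15,-48,0,0,-0.7,-0.4],[260,-20,-48,0,0,-0.85,-0.4],[310,-25,-48,0,0,-1.0,-0.4],[355,-30,-48,0,0,-1.15,-0.4],[355,-30,-48,0,0,-1.3,-0.4],[355,-30,-48,0,0,-1.437,-0.4],[355,-30,-48,0,0,-1.437,-0.4],[355,-30,-48,0,0,-1.437,-0.4]]'; python3 -m handwheel '[[0,0,0,0,0,0,-0.4],[0,0,0,0,0,0,-0.4]]'; python3 - <<'E'
from h import *
st(); m=cam("wrist"); im=ctrl.get_image("wrist"); cv2.imwrite("pics/w17.png",im[:,:,::-1]);st()
np.savez("w17.npz",K=m[0],c=m[1],Q=m[2])
E
```

```text
time: 29.15
position: [0.5302, 0.3392, 0.2785]
tool_rot: [-0.114, -3.139, 0.0]
ft_force: [-0.8, 0.9, -0.2]
grip_width: 0.696
time: 29.4
position: [0.5301, 0.3394, 0.2785]
tool_rot: [0.111, 3.14, -0.0]
ft_force: [0.2, 0.1, -0.3]
grip_width: 0.701
t 29.4 p [0.5301 0.3394 0.2785] toolx [-0.998  0.071 -0.   ] tooly [ 0.071  0.998 -0.   ] z [ 0. -0. -1.] F [ 0.2  0.1 -0.3] T [ 0.05 -0.17  0.  ] g 0.701 j [-0.84  0.26  0.29  1.45 -0.07  1.44  0.94]
t 29.45 p [0.5301 0.3394 0.2785] toolx [-0.998  0.07  -0.   ] tooly [ 0.07   0.998 -0.   ] z [ 0. -0. -1.] F [-0.  -0.2 -0.3] T [ 0.05 -0.13  0.  ] g 0.699 j [-0.84  0.26  0.29  1.45 -0.07  1.44  0.94]
```

View pics/w17.png

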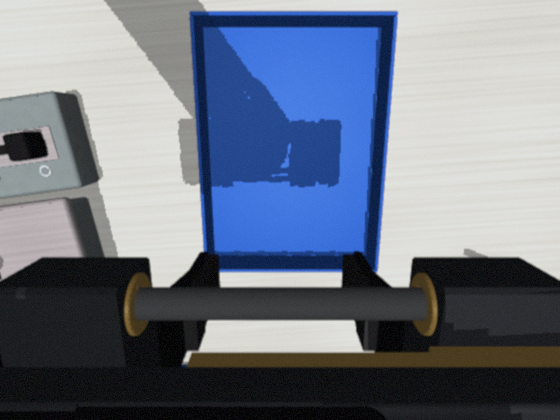

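```bash
python3 - <<'E'
from h import *
z_=np.load("w17.npz"); m=(z_['K'],z_['c'],z_['Q'])
c=np.array([p2w("wrist",*p,.05,m)[:2] for p in [(191,13),(397,12),(378,270),(206,270)]])
print(c.round(4), c.mean(0))
for a,b in [(0,1),(1,2),(2,3),(3,0)]: e=c[b]-c[a]; print(np.linalg.norm(e).round(4),np.degrees(np.arctan2(e[1],e[0])).round(1))
go([.674,-.008,.2],3.4)
E
```

```text
[[0.3529 0.266 ]
 [0.3658 0.4621]
 [0.6311 0.4448]
 [0.6172 0.247 ]] [0.49172783 0.35498863]
0.1965 86.2
0.2658 -3.7
0.1982 -94.0
0.2649 175.9
d [-167.9 -336.4   78.6] turn [0.0000e+00 1.0000e-04 1.4412e+00] j7 0.944
d [-167.9 -336.4   78.6] turn [-1.0000e-04  0.0000e+00 -1.7004e+00] j7 0.944
```

```bash
python3 -m handwheel '[[-20,-40,0,0,0,0.15,-0.4],[-40,-85,0,0,0,0.3,-0.4],[-60,-130,0,0,0,0.45,-0.4],[-85,-175,0,0,0,0.6,-0.4],[-110,-220,0,0,0,0.75,-0.4],[-130,-265,0,0,0,0.9,-0.4],[-150,-310,20,0,0,1.05,-0.4],[-167,-336,50,0,0,1.2,-0.4],[-167,-336,78,0,0,1.35,-0.4],[-167,-336,78,0,0,1.441,-0.4],[-167,-336,78,0,0,1.441,-0.4],[-167,-336,78,0,0,1.441,-0.4]]'; python3 - <<'E'
from h import *
st(); go([.6727,-.0081,.1015],3.1)
cv2.imwrite("pics/w18.png",ctrl.get_image("wrist")[:,:,::-1])
E
```

```text
time: 30.95
position: [0.6736, -0.0073, 0.2011]
tool_rot: [2.151, 2.288, 0.001]
ft_force: [0.8, -0.4, 0.4]
grip_width: 0.699
t 30.95 p [ 0.6736 -0.0073  0.2011] toolx [-0.062  0.998 -0.   ] tooly [0.998 0.062 0.001] z [ 0.001 -0.    -1.   ] F [ 0.8 -0.4  0.4] T [-0.01 -0.09 -0.04] g 0.699 j [-0.51  0.44  0.65  1.46 -0.27  1.33  0.22]
d [-0.8 -1.1 99.6] turn [0.0009 0.0001 0.0076] j7 0.222
d [-0.8 -1.1 99.6] turn [-1.000e-04  1.500e-03 -3.134e+00] j7 0.222
```

View pics/w18.png

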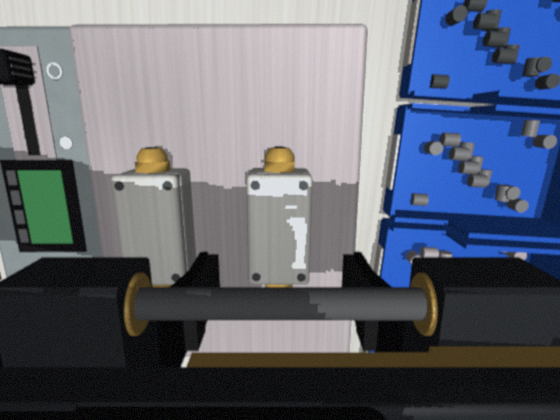

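```bash
python3 -m handwheel '[[-1,-1,50,0,0,0.007,-0.4],[-1,-1,80,0,0,0.007,-0.4],[-1,-1,94,0,0,0.007,-0.4],[-1,-1,100,0,0,0.007,-0.4],[-1,-1,100,0,0,0.007,-0.4],[-1,-1,100,0,0,0.007,1],[-1,-1,100,0,0,0.007,1],[-1,-1,100,0,0,0.007,1],[-1,-1,100,0,0,0.007,1]]' 50; python3 -c "
from h import *
st();go([.4949,.3969,.16],86.1)"
```

```text
time: 32.12
position: [0.6727, -0.0085, 0.1012]
tool_rot: [2.161, 2.279, 0.001]
ft_force: [-0.6, 0.3, 2.4]
grip_width: 0.502
t 32.12 p [ 0.6727 -0.0085  0.1012] toolx [-0.053  0.999  0.   ] tooly [0.999 0.053 0.001] z [ 0.001  0.    -1.   ] F [-0.6  0.3  2.4] T [-0.01  0.02 -0.02] g 0.502 j [-0.49  0.52  0.62  1.56 -0.32  1.16  0.25]
d [ 414.2 -156.   -58.9] turn [ 8.0000e-04  7.0000e-04 -1.4496e+00] j7 0.251
d [ 414.2 -156.   -58.9] turn [ 7.000e-04 -8.000e-04  1.692e+00] j7 0.251
```

```bash
python3 -m handwheel '[[0,0,-20,0,0,0,1],[0,0,-60,0,0,0,1],[0,0,-89,0,0,0,1],[40,-10,-89,0,0,-0.15,1],[85,-25,-89,0,0,-0.3,1],[130,-40,-89,0,0,-0.45,1],[175,-60,-89,0,0,-0.6,1],[220,-80,-89,0,0,-0.75,1],[270,-100,-89,0,0,-0.9,1],[320,-120,-89,0,0,-1.07,1],[370,-140,-89,0,0,-1.24,1],[414,-156,-80,0,0,-1.4,1]]'; python3 -m handwheel '[[0,0,0,0,0,-0.05,1],[0,0,0,0,0,-0.05,1]]'; python3 - <<'E'
from h import *
st(); go([.4949,.3969,.03],86.1)
cv2.imwrite("pics/w19.png",ctrl.get_image("wrist")[:,:,::-1])
cv2.imwrite("pics/s19.png",ctrl.get_image("side")[:,:,::-1])
E
```

```text
time: 33.62
position: [0.4938, 0.3988, 0.182]
tool_rot: [0.175, 3.135, 0.002]
ft_force: [0.8, -0.3, -2.5]
grip_width: 0.504
time: 33.88
position: [0.4945, 0.3965, 0.1807]
tool_rot: [0.107, 3.14, -0.002]
ft_force: [0.7, -0.9, -3.2]
grip_width: 0.499
t 33.88 p [0.4945 0.3965 0.1807] toolx [-0.998  0.068 -0.   ] tooly [ 0.068  0.998 -0.001] z [ 0.    -0.001 -1.   ] F [ 0.7 -0.9 -3.2] T [ 0.01 -0.17  0.03] g 0.499 j [-0.93  0.32  0.26  1.58 -0.08  1.26  0.85]
d [ -0.3   0.5 150.7] turn [-0.001   0.0002  0.0001] j7 0.847
d [ -0.3   0.5 150.7] turn [-4.0000e-04 -1.6000e-03 -3.1415e+00] j7 0.847
```

View pics/w19.png

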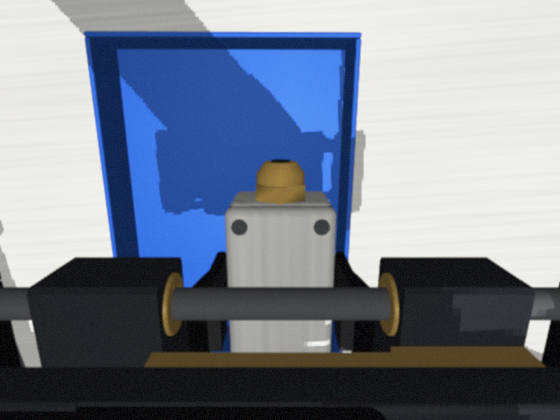

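View pics/s19.png

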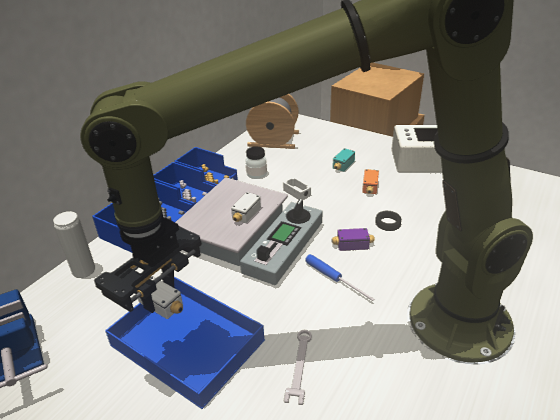

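```bash
python3 -m handwheel '[[0,0,40,0,0,0,1],[0,0,80,0,0,0,1],[0,0,115,0,0,0,1],[0,0,138,0,0,0,1],[0,0,147,0,0,0,1],[0,0,150,0,0,0,1],[0,0,152,0,0,0,1],[0,0,153,0,0,0,1],[0,0,153,0,0,0,1]]'; python3 -c "
from h import *
st()"
```

```text
time: 35.1
position: [0.4949, 0.3969, 0.0281]
tool_rot: [0.106, 3.139, 0.001]
ft_force: [-0.1, -0.2, -3.0]
grip_width: 0.502
t 35.1 p [0.4949 0.3969 0.0281] toolx [-0.998  0.068 -0.001] tooly [0.068 0.998 0.001] z [ 0.001  0.001 -1.   ] F [-0.1 -0.2 -3. ] T [ 0.08 -0.16  0.  ] g 0.502 j [-0.91  0.47  0.23  1.71 -0.13  0.98  0.88]
```

```bash
python3 -m handwheel '[[0,0,1,0,0,0,1],[0,0,2,0,0,0,1],[0,0,2,0,0,0,1]]'; python3 -c "
from h import *
st()"
```

```text
time: 35.48
position: [0.4949, 0.397, 0.0272]
tool_rot: [0.106, 3.14, 0.001]
ft_force: [-2.4, -2.8, 7.1]
grip_width: 0.498
t 35.48 p [0.4949 0.397  0.0272] toolx [-0.998  0.068 -0.   ] tooly [0.068 0.998 0.001] z [ 0.     0.001 -1.   ] F [-2.4 -2.8  7.1] T [-0.44  0.5  -0.05] g 0.498 j [-0.91  0.47  0.23  1.71 -0.13  0.98  0.88]
```

```bash
python3 -m handwheel '[[0,0,0,0,0,0,0],[0,0,-1,0,0,0,-0.3],[0,0,-1,0,0,0,-0.3],[0,0,-1,0,0,0,-0.3],[0,0,-15,0,0,0,-0.3],[0,0,-50,0,0,0,-0.3],[0,0,-100,0,0,0,-0.3],[0,0,-160,0,0,0,-0.3],[0,0,-200,0,0,0,-0.3],[0,0,-200,0,0,0,-0.3]]'; python3 - <<'E'
from h import *
st(); go([.5832,-.0131,.19],3.66)
cv2.imwrite("pics/w20.png",ctrl.get_image("wrist")[:,:,::-1])
E
```

```text
time: 36.72
position: [0.4967, 0.398, 0.2313]
tool_rot: [0.107, 3.133, 0.01]
ft_force: [0.4, -0.4, -0.9]
grip_width: 0.65
t 36.73 p [0.4967 0.398  0.2313] toolx [-0.998  0.068 -0.006] tooly [0.068 0.998 0.007] z [ 0.007  0.006 -1.   ] F [ 0.4 -0.4 -0.9] T [ 0.13 -0.19  0.02] g 0.65 j [-0.93  0.29  0.26  1.51 -0.08  1.34  0.84]
d [-114.  -404.5   39.3] turn [1.0100e-02 3.0000e-04 1.4388e+00] j7 0.843
d [-114.  -404.5   39.3] turn [-3.0000e-04  1.0500e-02 -1.7027e+00] j7 0.843
```

View pics/w20.png

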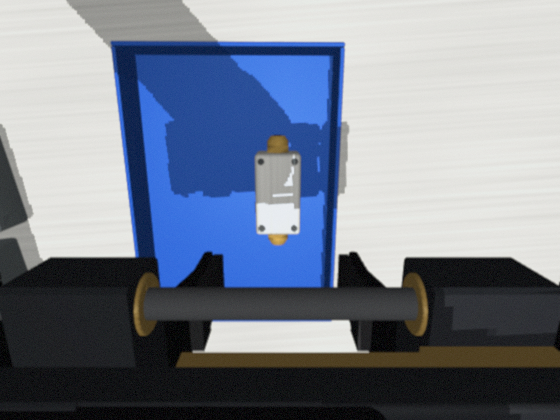

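Box lies flat in the tray. Now the second one from the pan.

```bash
python3 -m handwheel '[[-10,-40,0,0,0,0.1,-0.4],[-25,-90,0,0,0,0.25,-0.4],[-40,-140,0,0,0,0.4,-0.4],[-55,-190,0,0,0,0.55,-0.4],[-70,-240,0,0,0,0.7,-0.4],[-85,-290,0,0,0,0.85,-0.4],[-100,-340,0,0,0,1.02,-0.4],[-114,-385,0,0,0,1.19,-0.4],[-114,-404,20,0,0,1.36,-0.4],[-114,-404,39,0,0,1.439,-0.4],[-114,-404,39,0,0,1.439,-0.4],[-114,-404,39,0,0,1.439,-0.4]]'; python3 - <<'E'
from h import *
st(); go([.5832,-.0131,.1015],3.66)
cv2.imwrite("pics/w21.png",ctrl.get_image("wrist")[:,:,::-1])
E
```

```text
time: 38.28
position: [0.5809, -0.0136, 0.1865]
tool_rot: [-2.147, -2.294, 0.001]
ft_force: [-0.0, 1.1, 0.2]
grip_width: 0.702
t 38.27 p [ 0.5809 -0.0136  0.1865] toolx [-0.066  0.998 -0.   ] tooly [ 0.998  0.066 -0.001] z [-0. -0. -1.] F [-0.   1.1  0.2] T [-0.07 -0.07 -0.  ] g 0.702 j [-0.59  0.23  0.66  1.72 -0.15  1.24  0.17]
d [ 0.4  2.3 85. ] turn [-0.0005  0.0002  0.0023] j7 0.169
d [ 0.4  2.3 85. ] turn [-3.0000e-04 -8.0000e-04 -3.1393e+00] j7 0.169
```

View pics/w21.png

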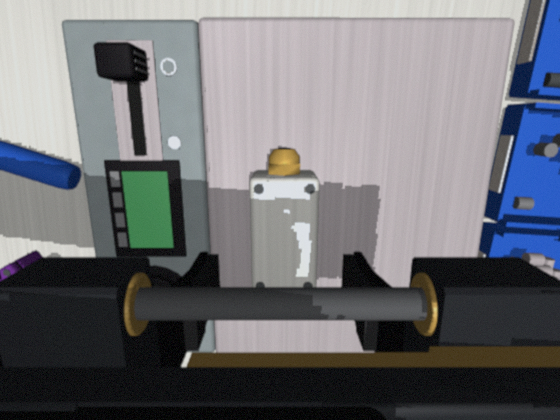

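```bash
python3 -m handwheel '[[0,2,35,0,0,0,-0.4],[0,2,65,0,0,0,-0.4],[0,2,79,0,0,0,-0.4],[0,2,85,0,0,0,-0.4],[0,2,85,0,0,0,-0.4],[0,2,85,0,0,0,1],[0,2,85,0,0,0,1],[0,2,85,0,0,0,1],[0,2,85,0,0,0,1]]' 50; python3 -c "
from h import *
st();go([.4891,.3131,.18],86.1)"
```

```text
time: 39.45
position: [0.5834, -0.014, 0.1022]
tool_rot: [2.149, 2.291, 0.001]
ft_force: [-0.7, 1.0, 4.4]
grip_width: 0.501
t 39.45 p [ 0.5834 -0.014   0.1022] toolx [-0.064  0.998  0.   ] tooly [0.998 0.064 0.001] z [ 0.001  0.    -1.   ] F [-0.7  1.   4.4] T [0.03 0.05 0.05] g 0.501 j [-0.56  0.32  0.64  1.8  -0.22  1.09  0.22]
d [332.4 -73.1 -77.9] turn [ 8.0000e-04  5.0000e-04 -1.4387e+00] j7 0.217
d [332.4 -73.1 -77.9] turn [ 5.0000e-04 -8.0000e-04  1.7029e+00] j7 0.217
```

```bash
python3 -m handwheel '[[0,0,-20,0,0,0,1],[0,0,-55,0,0,0,1],[0,0,-85,0,0,0,1],[20,0,-85,0,0,-0.15,1],[55,-10,-85,0,0,-0.3,1],[95,-20,-85,0,0,-0.45,1],[135,-30,-85,0,0,-0.6,1],[175,-40,-85,0,0,-0.76,1],[220,-50,-85,0,0,-0.93,1],[265,-60,-85,0,0,-1.1,1],[310,-70,-80,0,0,-1.27,1],[332,-73,-78,0,0,-1.43,1]]'; python3 -m handwheel '[[0,0,0,0,0,-0.01,1],[0,0,0,0,0,-0.01,1],[0,0,0,0,0,-0.01,1]]'; python3 - <<'E'
from h import *
st(); go([.4891,.3131,.0275],86.1)
cv2.imwrite("pics/w22.png",ctrl.get_image("wrist")[:,:,::-1])
E
```

```text
time: 40.95
position: [0.4868, 0.3158, 0.1795]
tool_rot: [-0.106, -3.138, -0.0]
ft_force: [0.3, -0.8, -4.2]
grip_width: 0.503
time: 41.32
position: [0.4897, 0.3108, 0.1798]
tool_rot: [0.111, 3.139, -0.001]
ft_force: [-0.3, 0.2, -3.8]
grip_width: 0.503
t 41.33 p [0.4897 0.3108 0.1798] toolx [-0.998  0.071 -0.   ] tooly [ 0.071  0.998 -0.001] z [ 0.    -0.001 -1.   ] F [-0.3  0.2 -3.8] T [ 0.11 -0.22 -0.03] g 0.503 j [-0.87  0.21  0.3   1.72 -0.06  1.23  0.94]
d [  0.9   2.3 152.3] turn [-0.0006  0.0004 -0.0026] j7 0.941
d [  0.9   2.3 152.3] turn [7.000e-04 9.000e-04 3.139e+00] j7 0.941
```

View pics/w22.png

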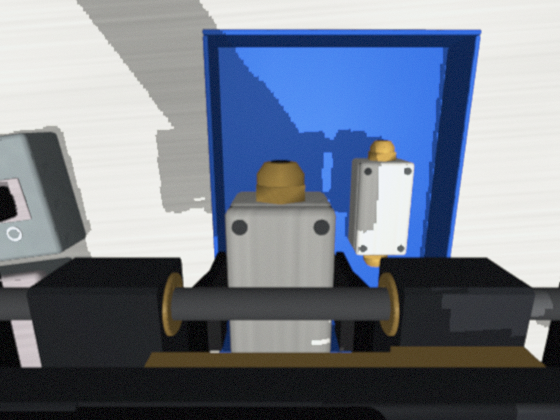

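```bash
python3 -m handwheel '[[0,2,40,0,0,0,1],[0,2,80,0,0,0,1],[0,2,115,0,0,0,1],[0,2,138,0,0,0,1],[0,2,147,0,0,0,1],[0,2,150,0,0,0,1],[0,2,152,0,0,0,1],[0,2,153,0,0,0,1],[0,2,153,0,0,0,1]]'; python3 -c "
from h import *
st()"
```

```text
time: 42.5
position: [0.4899, 0.3151, 0.0281]
tool_rot: [0.105, 3.138, 0.002]
ft_force: [-0.8, -1.3, 7.0]
grip_width: 0.499
t 42.5 p [0.4899 0.3151 0.0281] toolx [-0.998  0.067 -0.001] tooly [0.067 0.998 0.001] z [ 0.002  0.001 -1.   ] F [-0.8 -1.3  7. ] T [-0.4   0.33 -0.01] g 0.499 j [-0.85  0.37  0.28  1.85 -0.12  0.94  0.98]
```

```bash
python3 -m handwheel '[[0,0,0,0,0,0,0],[0,0,-1,0,0,0,-0.3],[0,0,-1,0,0,0,-0.3],[0,0,-1,0,0,0,-0.3],[0,0,-15,0,0,0,-0.3],[0,0,-50,0,0,0,-0.3],[0,0,-100,0,0,0,-0.3],[0,0,-150,0,0,0,-0.3],[0,0,-190,0,0,0,-0.3],[0,0,-190,0,0,0,-0.3]]'; python3 - <<'E'
from h import *
st(); go([.4773,-.1006,.2],13.6)
cv2.imwrite("pics/w23.png",ctrl.get_image("wrist")[:,:,::-1])
E
```

```text
time: 43.75
position: [0.4912, 0.3158, 0.2217]
tool_rot: [0.105, 3.133, 0.009]
ft_force: [0.7, 0.3, -0.2]
grip_width: 0.65
t 43.75 p [0.4912 0.3158 0.2217] toolx [-0.998  0.067 -0.006] tooly [0.067 0.998 0.006] z [ 0.007  0.005 -1.   ] F [ 0.7  0.3 -0.2] T [ 0.08 -0.16  0.03] g 0.65 j [-0.88  0.18  0.3   1.66 -0.06  1.3   0.93]
d [ -13.9 -416.5   19.3] turn [0.0091 0.0017 1.2664] j7 0.934
d [ -13.9 -416.5   19.3] turn [-0.0019  0.0099 -1.8752] j7 0.934
```

View pics/w23.png

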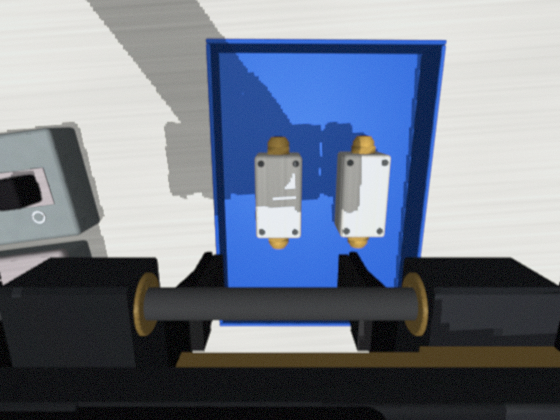

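Both boxes are flat and side by side. On to the dial.

```bash
python3 -m handwheel '[[0,-45,0,0,0,0.13,-0.2],[0,-95,0,0,0,0.28,-0.2],[-5,-145,0,0,0,0.43,-0.2],[-8,-195,0,0,0,0.58,-0.2],[-10,-245,0,0,0,0.73,-0.2],[-12,-295,0,0,0,0.88,-0.2],[-14,-345,0,0,0,1.03,-0.2],[-14,-390,10,0,0,1.18,-0.2],[-14,-416,19,0,0,1.266,-0.2],[-14,-416,19,0,0,1.266,-0.2],[-14,-416,19,0,0,1.266,-0.2],[-14,-416,19,0,0,1.266,-0.2]]'; python3 - <<'E'
from h import *
st(); go([.4773,-.1006,.0795],13.6)
cv2.imwrite("pics/w24.png",ctrl.get_image("wrist")[:,:,::-1])
E
```

```text
time: 45.3
position: [0.4757, -0.0995, 0.1976]
tool_rot: [-1.937, -2.473, -0.0]
ft_force: [0.0, 0.6, 0.2]
grip_width: 0.599
t 45.3 p [ 0.4757 -0.0995  0.1976] toolx [-0.239  0.971  0.   ] tooly [0.971 0.239 0.   ] z [ 0.  0. -1.] F [0.  0.6 0.2] T [ 0.09 -0.12 -0.01] g 0.599 j [-0.53 -0.03  0.68  1.92  0.02  1.24  0.38]
d [ -1.4   1.3 118.1] turn [ 0.     -0.0001  0.0043] j7 0.383
d [ -1.4   1.3 118.1] turn [ 1.0000e-04  1.0000e-04 -3.1373e+00] j7 0.383
```

View pics/w24.png

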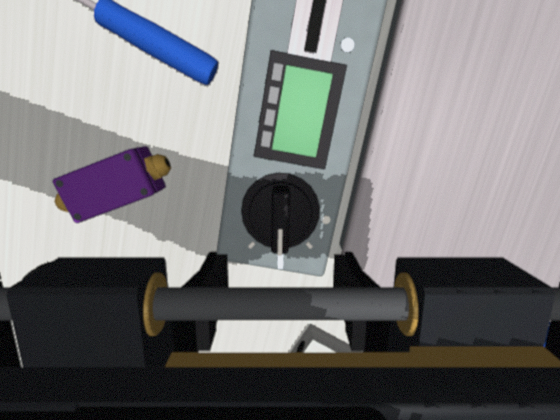

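```bash
python3 -m handwheel '[[-1,1,50,0,0,0,-0.2],[-1,1,90,0,0,0,-0.2],[-1,1,110,0,0,0,-0.2],[-1,1,117,0,0,0,-0.2],[-1,1,117,0,0,0,-0.2],[-1,1,117,0,0,0,1],[-1,1,117,0,0,0,1],[-1,1,117,0,0,0,1],[-1,1,117,0,0,0,1],[-1,1,117,0,0,0,1]]' 25; python3 -m handwheel '[[0,0,0,0,0,-0.18,1],[0,0,0,0,0,-0.36,1],[0,0,0,0,0,-0.54,1],[0,0,0,0,0,-0.72,1],[0,0,0,0,0,-0.9,1],[0,0,0,0,0,-1.08,1],[0,0,0,0,0,-1.24,1],[0,0,0,0,0,-1.35,1],[0,0,0,0,0,-1.4,1],[0,0,0,0,0,-1.4,1],[0,0,0,0,0,-1.4,1]]'; python3 - <<'E'
from h import *
st(); im=ctrl.get_image("wrist"); cv2.imwrite("pics/w25.png",im[:,:,::-1])
E
```

```text
time: 46.6
position: [0.4762, -0.1022, 0.0807]
tool_rot: [-1.942, -2.469, 0.001]
ft_force: [-0.8, 0.7, 1.6]
grip_width: 0.16
time: 47.98
position: [0.4765, -0.1017, 0.0806]
tool_rot: [0.105, -3.14, -0.001]
ft_force: [-0.2, 1.6, 2.3]
grip_width: 0.161
t 47.98 p [ 0.4765 -0.1017  0.0806] toolx [-0.998 -0.067  0.   ] tooly [-0.067  0.998  0.   ] z [-0.  0. -1.] F [-0.2  1.6  2.3] T [ 0.48 -0.01 -0.03] g 0.161 j [-0.39  0.12  0.58  2.04 -0.08  1.    1.87]
```

View pics/w25.png

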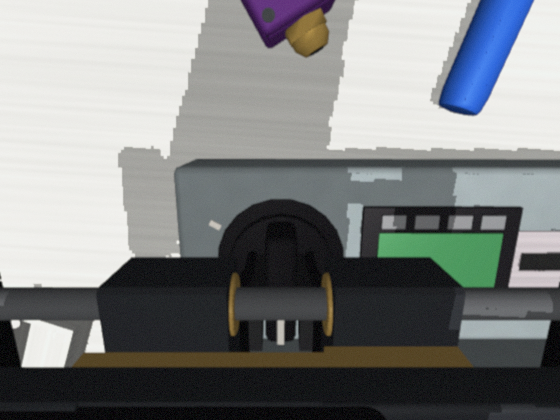

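```bash
python3 -m handwheel '[[0,0,0,0,0,0,0.3],[0,0,0,0,0,0,0.1],[0,0,0,0,0,0,0],[0,0,-15,0,0,0,0],[0,0,-50,0,0,0,-0.2],[0,0,-90,0,0,0,-0.2],[0,0,-120,0,0,0,-0.2],[0,0,-120,0,0,0,-0.2],[0,0,-120,0,0,0,-0.2]]';  python3 - <<'E'
from h import *
st(); im=ctrl.get_image("wrist"); cv2.imwrite("pics/w26.png",im[:,:,::-1])
cv2.imwrite("pics/s26.png",ctrl.get_image("side")[150:300,200:400,::-1].repeat(3,0).repeat(3,1))
go([.4648,.0905,.15],93.6)
E
```

```text
time: 49.15
position: [0.4761, -0.1021, 0.2004]
tool_rot: [0.105, -3.14, -0.0]
ft_force: [-1.1, 0.3, -0.9]
grip_width: 0.599
t 49.15 p [ 0.4761 -0.1021  0.2004] toolx [-0.998 -0.067  0.   ] tooly [-0.067  0.998  0.   ] z [-0.  0. -1.] F [-1.1  0.3 -0.9] T [ 0.09 -0.15 -0.03] g 0.599 j [-0.42 -0.02  0.57  1.91  0.01  1.25  1.79]
d [ -2.2 192.8  49.5] turn [ 0.     -0.0021  0.0044] j7 1.788
d [ -2.2 192.8  49.5] turn [ 0.0032  0.     -3.1372] j7 1.788
```

View pics/w26.png

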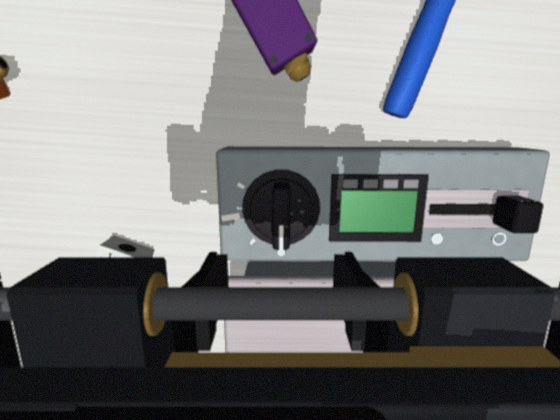

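View pics/s26.png

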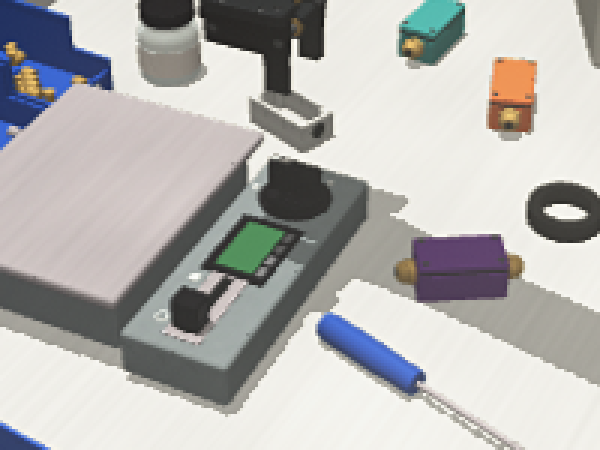

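```bash
python3 -m handwheel '[[0,50,0,0,0,0,-0.2],[-1,105,0,0,0,0,-0.2],[-2,160,10,0,0,0,-0.2],[-2,193,30,0,0,0,-0.2],[-2,193,60,0,0,0,-0.2],[-2,193,60,0,0,0,-0.2],[-2,193,60,0,0,0,-0.2],[-2,193,60,0,0,0,-0.2]]';  python3 - <<'E'
from h import *
st(); im=ctrl.get_image("wrist"); cv2.imwrite("pics/w27.png",im[:,:,::-1])
go([.4648,.0905,.0725],93.6)
E
```

```text
time: 50.25
position: [0.4664, 0.0903, 0.1416]
tool_rot: [-0.104, 3.138, 0.001]
ft_force: [-0.3, 0.6, -0.2]
grip_width: 0.598
t 50.25 p [0.4664 0.0903 0.1416] toolx [-0.998 -0.066 -0.002] tooly [-0.066  0.998  0.   ] z [ 0.002  0.001 -1.   ] F [-0.3  0.6 -0.2] T [ 0.12 -0.18  0.  ] g 0.598 j [-0.6   0.01  0.36  2.   -0.    1.12  1.4 ]
d [ 1.6  0.2 69.1] turn [0.0005 0.0018 0.0034] j7 1.396
d [ 1.6  0.2 69.1] turn [-2.8000e-03  8.0000e-04 -3.1382e+00] j7 1.396
```

View pics/w27.png

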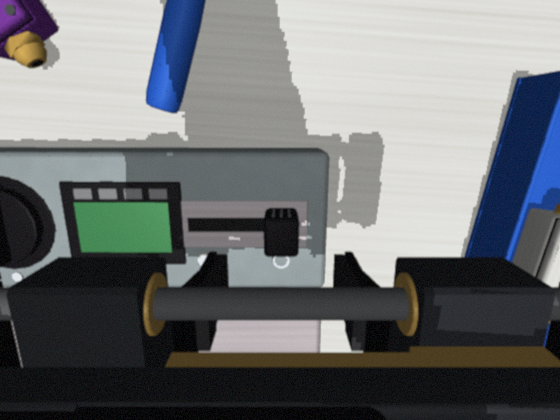

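```bash
python3 -m handwheel '[[1,0,30,0,0,0,-0.2],[1,0,55,0,0,0,-0.2],[1,0,68,0,0,0,-0.2],[1,0,69,0,0,0,-0.2],[1,0,69,0,0,0,-0.2],[1,0,69,0,0,0,1],[1,0,69,0,0,0,1],[1,0,69,0,0,0,1],[1,0,69,0,0,0,1],[1,0,69,0,0,0,1]]' 15; python3 -m handwheel '[[0,-6,0,0,0,0,1],[0,-13,0,0,0,0,1],[0,-20,0,0,0,0,1],[0,-27,0,0,0,0,1],[0,-34,0,0,0,0,1],[0,-41,0,0,0,0,1],[0,-46,0,0,0,0,1],[0,-49,0,0,0,0,1],[0,-49,0,0,0,0,1],[0,-49,0,0,0,0,1]]'; python3 -m handwheel '[[0,-3,0,0,0,0,1],[0,-6,0,0,0,0,1],[0,-6,0,0,0,0,1],[0,-6,0,0,0,0,1]]'
```

```text
time: 51.55
position: [0.4646, 0.0905, 0.0716]
tool_rot: [-0.105, 3.14, -0.0]
ft_force: [0.1, 0.0, 1.5]
grip_width: 0.25
time: 52.8
position: [0.4678, 0.041, 0.0716]
tool_rot: [0.105, -3.14, 0.002]
ft_force: [-2.2, 1.7, 4.6]
grip_width: 0.249
time: 53.3
position: [0.4681, 0.0357, 0.0716]
tool_rot: [0.106, -3.14, 0.0]
ft_force: [-1.7, 1.9, 5.4]
grip_width: 0.249
```

```bash
python3 -m handwheel '[[0,-2,0,0,0,0,1],[0,-4,0,0,0,0,1],[0,-4,0,0,0,0,1]]';  python3 -m handwheel '[[0,-2,0,0,0,0,1],[0,-4,0,0,0,0,1],[0,-4,0,0,0,0,1]]'
```

```text
time: 53.68
position: [0.4682, 0.0354, 0.0716]
tool_rot: [0.108, -3.139, -0.007]
ft_force: [-1.8, 10.5, 4.7]
grip_width: 0.251
time: 54.05
position: [0.4682, 0.0352, 0.0716]
tool_rot: [0.111, -3.139, -0.014]
ft_force: [-2.7, 19.3, 3.1]
grip_width: 0.249
```

```bash
python3 -m handwheel '[[0,4,0,0,0,0,1],[0,7,0,0,0,0,0.6],[0,7.5,0,0,0,0,0],[0,7.5,0,0,0,0,-0.2],[0,7.5,0,0,0,0,-0.2],[0,7.5,-15,0,0,0,-0.2],[0,7.5,-50,0,0,0,-0.2],[0,7.5,-100,0,0,0,-0.2],[-50,7.5,-140,0,0,0,-0.2],[-50,7.5,-140,0,0,0,-0.2],[-50,7.5,-140,0,0,0,-0.2]]'; python3 - <<'E'
from h import *
st(); cv2.imwrite("pics/w28.png",ctrl.get_image("wrist")[:,:,::-1]);cv2.imwrite("pics/s28.png",ctrl.get_image("side")[:,:,::-1])
E
```

```text
time: 55.42
position: [0.5177, 0.0383, 0.2116]
tool_rot: [0.105, -3.139, 0.001]
ft_force: [-0.1, -0.2, -1.0]
grip_width: 0.602
t 55.42 p [0.5177 0.0383 0.2116] toolx [-0.998 -0.067  0.001] tooly [-0.067  0.998 -0.   ] z [-0.001 -0.    -1.   ] F [-0.1 -0.2 -1. ] T [ 0.05 -0.07 -0.03] g 0.602 j [-0.54  0.05  0.43  1.82 -0.02  1.27  1.53]
```

View pics/w28.png

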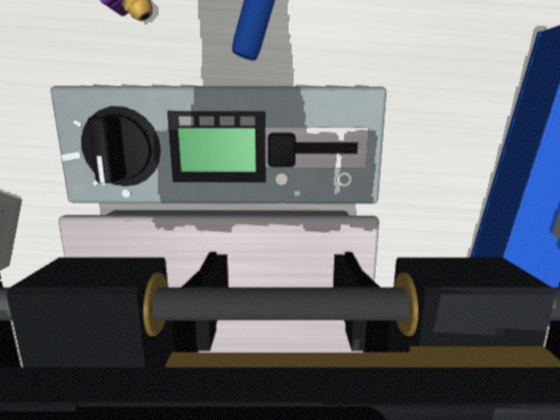

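View pics/s28.png

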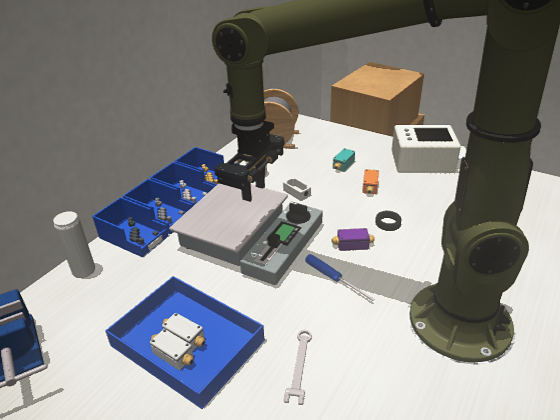

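```bash
python3 - <<'E'
from h import *
m=cam("wrist"); im=ctrl.get_image("wrist"); crop("wrist","w29",40,70,360,150,2.2,im); 
a=np.radians(3.65); ux=np.array([np.cos(a),np.sin(a)]); D=np.array([.4773,-.1012])
for an in (0,-40,-80):
    u=np.array([np.cos(a+np.radians(an)),np.sin(a+np.radians(an))])
    for r in (-.025,0,.025):
        q=w2p("wrist",[*(D+r*u),.0905],m); print(an,r,((q-[40,70])*2.2).round(0))
E
```

```text
0 -0.025 [120. 108.]
0 0 [130. 185.]
0 0.025 [139. 257.]
-40 -0.025 [170. 127.]
-40 0 [130. 185.]
-40 0.025 [ 91. 240.]
-80 -0.025 [201. 172.]
-80 0 [130. 185.]
-80 0.025 [ 60. 197.]
```

View pics/w29.png

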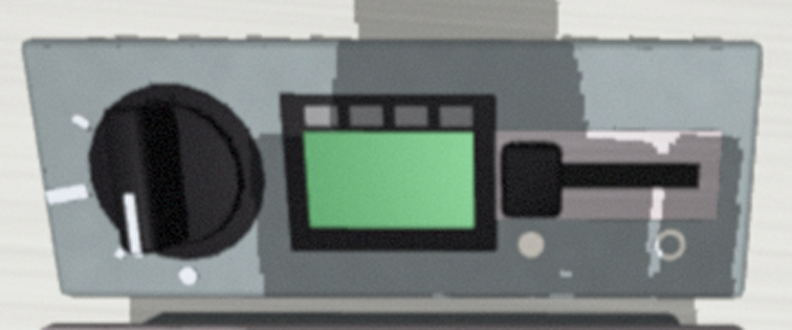

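```bash
python3 -c "
from bench import ctrl
print(ctrl.close_job())"
```

```text
the job is handed in; nothing more can be done
None
```

The weighing job is finished and handed in at about 55 s of the 210 s allowed.

**What I did**
- Two finished boxes were in the scene. I left the orange, purple and turquoise look-alikes and the open housing alone.
- With the pan empty, I slid the transport lock to its free end until it met the hard stop, then turned the dial from off to the weigh mark.
- I stood both boxes side by side on the pan and left them untouched for about 5 s.
- I then laid them side by side on the tray floor, turned the dial back to off, and slid the lock home until it met the stop. Its total travel was about 55 mm.

**Last checks**
- The last pictures show both boxes flat in the tray, the dial pointer where calculation puts the off position, the lock at the white disc, and the gripper clear of everything.
- No boxes were knocked aside and no grip slipped that I noticed.
- While turning the dial to weigh, the last joint read -2.69 rad. That is its range limit, though I saw no sign that it passed it.
- The top camera placed things about 6 mm off from the wrist camera, so I used the wrist camera for the grasps.
- I could not read any number on the scale's display, so I did not confirm the weight reading itself.

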